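Square a supply card in a corner stop and slide it into the test dock

TASK

Take the supply card out of the top tray, set it down on the alignment plate and slide it fully home into the corner there, contact end against the end fence and long edge tight against the side fence, then let go of it. Take it again by the two long edges of its rear end, off the black converter block, which has to pass under the dock's bridge: lift it clear and slide it, contact end first, between the test dock's guides until it meets the stop, and leave it lying there. Keep the card roughly level throughout and do not disturb the other things on the bench.

Things in the scene. Friction and masses are not known exactly. Their poses are not given: they have to be found in the camera images.
- supply_card: supply card, 104 x 46 mm, 8 mm thick: green circuit board on an aluminium base plate, 0.2 kg. Origin: centre of its underside; +x along it to the front end, which has a row of brass edge contacts; y across, z up. Behind its black block stand two capacitors (13 mm high) and at the rear end a grey terminal block (10 mm), all within 15 mm of the centre line: the long edges are bare. Starts flat in the top tray
- converter_block: black block fixed on the card, 36 mm along the card's x, 28 mm across (y), 18 mm high. Origin: centre of its underside, 8 mm above the card's underside and 12 mm ahead (+x) of the card's centre. Easy to grip from above across its 28 mm
- card_front (a point): middle of the card's front edge, at its underside (card x = +52 mm)
- card_tray: stack of four shallow grey plastic trays, fixed, 75 mm high, 140 x 80 mm over the rims; the top one is open, pocket 120 (x) x 64 mm (y), its floor 64 mm and its walls 75 mm above the bench. The walls stand too close to the card to grip its edges there, but the black block rises 15 mm above them. Origin: centre of the underside, on the bench
- align_plate: alignment plate, fixed, on pillars: T-shaped, aluminium, top 100 mm above the bench, 10 mm thick, two steel fences 14 mm high forming a corner. Origin on the bench; +x away from the robot, z up. Wide part x = -4 to 68 mm, y = +-38 mm; narrow tail x = -63 to -4 mm, y = +-13 mm, with free space beside it for fingers. Card home in the corner: origin at x = 3, y = 3, z = 100 mm, axes along the plate's
- corner (a point): where the planes of the two fence faces meet, at the top of the plate (plate x = 55, y = 26, z = 100 mm). The end fence faces the robot (-x): inner face at plate x = 55 mm, from y = -34 to +17 mm, for the card's front edge. The side fence, on the left, faces -y: inner face at y = 26 mm, from x = 12 to 48 mm, for the card's left (+y) long edge
- test_dock: test dock, fixed, on pillars, bed 100 mm above the bench. Origin on the bench, z up; the card is slid in along +x, away from the robot. Two black C-section guides from x = -1 to 45 mm; channel 49.6 mm wide, 10 mm high; lips reach about 2 mm over the card's edges, so it cannot be laid in from above. Card when home: origin at x = -7, y = 0, z = 100 mm; its rear 46 mm stand out of the mouth
- dock_mouth (a point): middle of the guides' flared mouth at bed height (dock x = -13, y = 0, z = 100 mm); the flares, 12 mm long, forgive about 4 mm sideways and 2 mm upwards. In front of it a tongue 22 mm wide at bed height runs 63 mm out towards the robot, with free space beside it for fingers
- dock_stop (a point): middle of the dock's stop face at bed height (dock x = 45, y = 0, z = 100 mm). Over the guides a bridge, dock x = -5 to 36 mm, y = +-38 mm, underside 132 mm and top 146 mm above the bench; the card's black block passes under it
- multimeter: bystander: hand multimeter with yellow edge, 164 x 81 x 46 mm, loose; origin: centre of its underside
- solder_spool: bystander: green-flanged spool of solder, 62 mm across, 46 mm high, loose; origin: centre of its underside
- tape_1: bystander: small roll of black tape, 58 mm across, 19 mm high, lying flat, loose; origin: centre of its underside
Mind the look-alikes: they are no part of the job. There is more than one size of the supply_card; the job needs the larger.

How it is judged:
On the way, in this order (a step that is already met when the one before it is completed fails the run):
1. the card lies flat on the alignment plate, squared in the corner: front edge within 2.5 mm of the end fence, left edge within 2.5 mm of the side fence, parallel within 2 degrees, at rest and let go (x of card_front in the frame of align_plate between 0.0525 and 0.059 m and y of card_front in the frame of align_plate between 0.0005 and 0.007 m and z of supply_card in the frame of align_plate between 0.097 and 0.1025 m and angle between the x axis of supply_card and the x axis of align_plate, either way round below 0.035 rad and angle between supply_card's own z axis and vertical below 0.05 rad and contact force between the fingers and supply_card below 0.1 N and linear speed of supply_card below 0.01 m/s and angular speed of supply_card below 0.1 rad/s), for 0.2 s.
2. the card is held by the fingers and lifted 10 mm or more off the plate, with no finger on the converter block (z of supply_card in the frame of align_plate above 0.11 m and contact force between the fingers and supply_card above 1 N and contact force between the fingers and converter_block below 0.2 N), for 0.1 s.
At the end, for the whole second after the job is handed in: the card lies flat on the bed of the test dock in its guides, contact end first, front edge within 3 mm of the stop, square within 2 degrees, at rest and let go (x of card_front in the frame of test_dock between 0.042 and 0.049 m and y of card_front in the frame of test_dock between -0.004 and 0.004 m and z of supply_card in the frame of test_dock between 0.097 and 0.1025 m and angle between the x axis of supply_card and the x axis of test_dock, either way round below 0.035 rad and angle between supply_card's own z axis and vertical below 0.05 rad and linear speed of supply_card below 0.01 m/s and angular speed of supply_card below 0.1 rad/s); the robot touches nothing.
It fails at once if the card is tipped more than 25 degrees (angle between supply_card's own z axis and vertical above 0.44 rad).
It fails at once if the multimeter is moved more than 30 mm (distance of multimeter from where it was at the start of the episode above 0.03 m).
It fails at once if the solder spool is moved more than 30 mm (distance of solder_spool from where it was at the start of the episode above 0.03 m).
It fails at once if the black tape roll is moved more than 30 mm (distance of tape_1 from where it was at the start of the episode above 0.03 m).
It also fails if it takes over 51 s, if anything falls off the work surface, if the arm or the gripper's body presses on something with over 40 N, if the wrist force passes 120 N, or if a joint passes its speed limit or range.

ROBOT

A 6-joint arm with a two-finger parallel gripper is mounted at the origin on the work surface; the furniture and walls round the work are solid. World frame = base frame: x ahead of the robot, y to its left, z up, the work surface at z = 0. Lengths are in m, angles in rad, forces in N, time in s.
With the tool pointing down it reaches from about 0.425 to 0.95 m from the base axis. Payload 3.5 kg.
Tool frame: the origin (TCP) lies on the centre line of the jaws, within the pads' length; the fingertips stand 25 mm ahead of it and the grasp point (between the pads) lies 6 mm ahead of it (ctrl.finger_overhang is the distance from the TCP to the fingertips, in m); z points along the fingers, y is the line along which they close (so a half turn about z gives the same grasp; the last joint's range is limited). The gripper opens to 85 mm and grips with 20 to 120 N. Pads are 22 mm wide; open, the fingers measure 114 mm over their backs; the gripper's body (76 mm by 85 mm) begins 54 mm behind the grasp point. The pads swing forward as they close: fully open they stand 13 mm farther back than shut.
Start: joints at [-1.446, 0.286, 1.577, -0, 1.279, -0.15], TCP at [0.183, -0.65, 0.256] pointing down, gripper open.
Joint ranges: [-2.77, 2.77], [-0.9, 2.22], [0.21, 2.48], [-1.53, 4.67], [0.24, 2.81], [-2.84, 2.84]. Speed limits (rad/s): [2.79, 2.79, 3.14, 3.14, 3.14, 3.14].

INTERFACE

Orientations are given as a unit quaternion [x, y, z, w].
In Python, from plant import get_state, imaging, job, ctrl gives the robot as it stands.
- The arm moves only by the tool jog_arm, never from a script. Its argument "increments" is a list of rows, each an object of numbers: "dx", "dy", "dz": the shift along the world's x, y, z each as a share of 12 cm, from -1 to 1; "ax", "ay", "az": the turn, a rotation vector about the world's x, y, z each as a share of pi/2 rad, from -1 to 1; "gripper": the gripper command: -1 is shut, 1 is fully open, values between are in proportion. A call has 1 to 10 rows; each row is the pose to reach, as a shift and turn from the pose commanded when the call began; what a row does not reach only later rows make up. A row lasts 1/10 s, in which the tool goes at most 50 mm and 8.59 degrees, less where a joint would pass 70% of its speed; a pose out of reach is approached as far as the arm can. A call with a number of a shift or a turn outside -1 to 1 is refused whole. A call with a gripper value outside its range is refused whole. The fingers move at their own pace and stop on an object; "force" is the grip in N (left out, the last holds). Time passes only in rows, so rows that repeat a pose let the fingers close. It gives the time, the measured TCP pose, the force, the opening and the grip force at its end, in the units of the state.
- get_state(): the state, without advancing time (a new reading comes with each control period).
- imaging.read_camera(name): name is "side" or "top"; returns a dict with "frame" (384x512x3 uint8, blue, green, red), "depth" (384x512 float32, m along the optical axis (not along the pixel's ray), 0 where there is no reading), "camera_matrix" (3x3 intrinsics, pixels), "extrinsics" (4x4, takes a point from camera to world coordinates). Camera axes: x right, y up, looking along -z (the intrinsics and any distortion apply to the point x, -y, -z); pixel columns grow to the right and rows downward; lengths in m; the calibration is good to about 2 mm. A picture is of the moment at which its call begins.
- job.sign_off(): hands the job in; it is judged then, once.
The state is a dict: "time": time; "qpos": joint angles; "dq": joint speeds; "joint_efforts": joint torques, N m; "eef_pos": TCP position; "tcp_rot": TCP orientation; "contact_force": force on the tool from outside, world axes, zero at the start; "wrist_torque": the same for the moment, N m; "opening": opening from 0.0 (shut) to 1.0 (fully open); "finger_force": force on a finger pad.
Only numpy, scipy, OpenCV 4.12 (cv2) and the standard library are available. Lean on these libraries where they do the work, as an engineer would, in place of code of your own. Each camera call takes 0.05 s, during which the arm holds its last target. There are 200 camera calls.

## Working session

There is one attempt and no reset: what is moved stays moved. The work goes in short steps, Python scripts to look and compute and a tool call to move; the robot and the scene stay as the last step left them, time stands still between calls to the robot, and variables do not carry over. Pictures are saved under pics/ and viewed, at most 10 in all, crops included, and the job is handed in when it is done.

Besides the shell and the picture viewer there is one more tool, called after "Emit:" in YAML: its name, and indented under it one key for each argument. jog_arm: Moves the arm, as the interface text tells. Shift numbers are shares of 12 cm and turn numbers shares of pi/2 rad, none past 1 either way. Its arguments: {"type":"object","properties":{"increments":{"type":"array"},"force":{"type":"number"}},"required":["increments"]}

```bash
mkdir -p pics
cat > h.py <<'E'
import numpy as np,cv2
from plant import get_state, imaging, job, ctrl
def cam(n,save=None):
    r=imaging.read_camera(n)
    if save: cv2.imwrite('pics/'+save,r['frame'])
    return r
def world(r,uv,z=None):
    "pixel -> world, by depth, or by ray on plane z"
    K=r['camera_matrix'];T=r['extrinsics'];u,v=uv
    d=np.array([(u-K[0,2])/K[0,0],-(v-K[1,2])/K[1,1],-1.])
    if z is None: d=d*r['depth'][int(round(v)),int(round(u))]; return T[:3,:3]@d+T[:3,3]
    w=T[:3,:3]@d; return T[:3,3]+w*(z-T[2,3])/w[2]
def cloud(r):
    K=r['camera_matrix'];T=r['extrinsics'];D=r['depth']
    v,u=np.mgrid[:D.shape[0],:D.shape[1]]
    P=np.stack([(u-K[0,2])/K[0,0]*D,-(v-K[1,2])/K[1,1]*D,-D],-1)
    return P@T[:3,:3].T+T[:3,3]
E
python3 - <<'E'
from h import *
a=cam('top','top0.png');b=cam('side','side0.png')
np.set_printoptions(precision=3,suppress=True)
for r in(a,b): print(r['camera_matrix'],r['extrinsics'])
cv2.imwrite('pics/both.png',np.vstack([a['frame'],b['frame']])[:, :])
print(get_state(),ctrl.finger_overhang)
E
```

```text
[[444.864   0.    256.988]
 [  0.    444.864 190.513]
 [  0.      0.      1.   ]] [[ 0.028  0.983 -0.182  0.247]
 [-1.     0.026 -0.011  0.083]
 [-0.006  0.183  0.983  1.238]
 [ 0.     0.     0.     1.   ]]
[[418.868   0.    256.647]
 [  0.    418.868 189.001]
 [  0.      0.      1.   ]] [[-0.825 -0.399  0.401  1.006]
 [ 0.566 -0.595  0.571  0.842]
 [ 0.011  0.698  0.716  1.   ]
 [ 0.     0.     0.     1.   ]]
{'time': 0.1, 'qpos': array([-1.446,  0.287,  1.578, -0.   ,  1.279, -0.15 ]), 'dq': array([-0.001, -0.002, -0.004,  0.   ,  0.   , -0.001]), 'joint_efforts': array([  0.001, -40.73 , -29.37 ,  -0.   ,   0.003,   0.   ]), 'eef_pos': array([ 0.183, -0.649,  0.255]), 'tcp_rot': array([ 0.991,  0.137,  0.   , -0.001]), 'contact_force': array([-0.259, -0.519,  0.299]), 'wrist_torque': array([ 0.003,  0.027, -0.032]), 'finger_force': 0.0, 'opening': 1.0016049951583534} 0.025
```

View pics/top0.png

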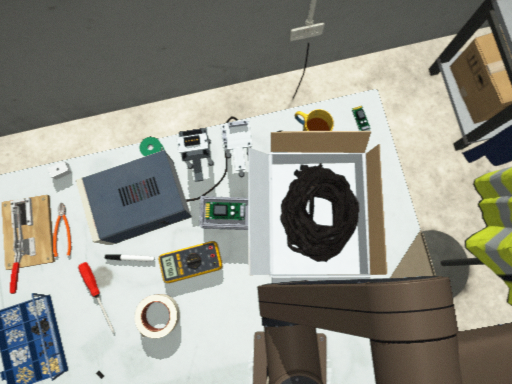

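View pics/side0.png

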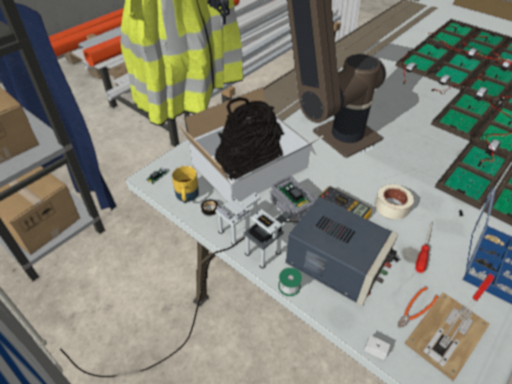

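Top view: candidates for the card are the one in the grey tray at (224,211) and a loose card at (361,118), which lies at the table edge by the mug. The tray one fits the description. The plate is at about (237,148) and the dock with its bridge at about (194,148). Next, a close crop.

Run:
```python
from h import *
np.set_printoptions(precision=4,suppress=True)
a=cam('top');f=a['frame']
c=cv2.resize(f[110:240,165:275],None,fx=5.5,fy=4.6,interpolation=cv2.INTER_CUBIC)
c=cv2.resize(f[112:236,165:275],None,fx=4.8,fy=4.8,interpolation=cv2.INTER_CUBIC)
cv2.imwrite('pics/crop1.png',c)
P=cloud(a)
hsv=cv2.cvtColor(f,cv2.COLOR_BGR2HSV)
g=cv2.inRange(hsv,(45,90,40),(90,255,255))
n,l,s,ce=cv2.connectedComponentsWithStats(g)
for i in range(1,n):
    if s[i,4]>25:
        q=P[l==i]; print(s[i],ce[i],np.median(q,0),q.min(0),q.max(0), cv2.minAreaRect(q[:,:2].astype(np.float32)))
for nm,(u,v) in dict(box=(135,190),cartonrim=(262,210),carton2=(320,142),meter=(190,262),spool=(150,146),rope=(315,200)).items():
    print(nm,world(a,(u,v)))
```

```text
[353 108  16  22  78] [359.5769 119.359 ] [ 0.6847 -0.193   0.0082] [ 0.6642 -0.2178  0.0015] [ 0.7273 -0.1761  0.0235] ((0.6963473558425903, -0.1981692910194397), (0.059707142412662506, 0.03098701685667038), 18.258594512939453)
[140 137  23  19 287] [149.8293 145.5784] [0.5874 0.398  0.0476] [ 0.247   0.0831 -0.0009] [0.6123 0.4254 1.2376] ((0.4363856315612793, 0.24085208773612976), (0.48965492844581604, 0.056817006319761276), 46.4222412109375)
[209 202  34  18 329] [226.2492 210.6535] [0.4062 0.1703 0.0742] [0.247  0.0831 0.0648] [0.4312 0.2209 1.2376] ((0.3356013298034668, 0.15612420439720154), (0.21144971251487732, 0.08949989080429077), 16.575729370117188)
box [0.4428 0.4    0.1452]
cartonrim [0.4024 0.081  0.1346]
carton2 [ 0.5773 -0.0612  0.1526]
meter [0.2709 0.2679 0.046 ]
spool [0.586  0.3967 0.0458]
rope [ 0.452  -0.0664  0.0105]
```

View pics/crop1.png

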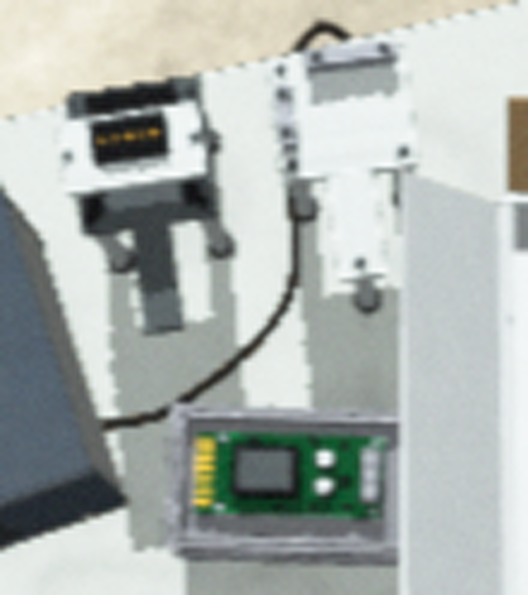

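The crop confirms the choice: the tray card lies with its contacts (crop 203,470) to the left, toward world +y, its block at (265,470), and the carton wall at its right. The plate's T is at (355,190), fences at the far and left sides, and the dock with its bridge is at (135,140). Now I measure these with height bands in both views.

```bash
cat > m.py <<'E'
from h import *
np.set_printoptions(precision=4,suppress=True)
def band(P,z0,z1,x0,x1,y0,y1):
    return (P[...,2]>z0)&(P[...,2]<z1)&(P[...,0]>x0)&(P[...,0]<x1)&(P[...,1]>y0)&(P[...,1]<y1)
def rep(nm,r,P,m,z):
    m=m.astype(np.uint8); n,l,s,ce=cv2.connectedComponentsWithStats(m)
    for i in range(1,n):
        if s[i,4]<25: continue
        v,u=np.nonzero(l==i); q=np.array([world(r,(a,b),z)[:2] for a,b in zip(u,v)],np.float32)
        R=cv2.minAreaRect(q*1000)
        print(nm,s[i,4],'c',np.array(R[0]),'sz',np.array(R[1]),'ang',round(R[2],1),'min',q.min(0),'max',q.max(0),'zmed',np.median(P[l==i][:,2]))
E
python3 - <<'E'
from m import *
for n in('top','side'):
    r=cam(n);P=cloud(r);print(n)
    rep('plate',r,P,band(P,.093,.107,.45,.75,.085,.19),.1)
    rep('fence',r,P,band(P,.109,.12,.45,.75,.085,.19),.114)
    rep('tongue',r,P,band(P,.093,.107,.40,.75,.19,.30),.1)
    rep('bridge',r,P,band(P,.138,.154,.45,.75,.19,.32),.146)
    rep('block',r,P,band(P,.085,.097,.35,.47,.1,.24),.090)
    rep('rim',r,P,band(P,.0735,.083,.33,.49,.06,.26),.075)
    rep('carton',r,P,band(P,.12,.145,.3,.6,.03,.095),.135)
    rep('psu',r,P,band(P,.135,.155,.3,.65,.17,.45),.145)
E
```

```text
top
plate 800 c [577.3151 152.0013] sz [131.6647  75.0268] ang 6.9 min [0.5112 0.1145] max [0.6466 0.1891] zmed 0.10180063366649017
fence 81 c [635.1646 152.9272] sz [12.3597 49.1935] ang 8.9 min [0.6266 0.1291] max [0.6444 0.1769] zmed 0.1152446353088663
fence 37 c [600.3261 184.6648] sz [35.6843  7.8752] ang 2.4 min [0.5824 0.1801] max [0.6181 0.1893] zmed 0.1156705326725862
tongue 41 c [606.535  241.5172] sz [40.5371 16.1671] ang 16.2 min [0.5882 0.2318] max [0.6269 0.2549] zmed 0.10177773654222833
tongue 391 c [523.5869 252.3416] sz [86.6088 79.3276] ang 18.7 min [0.479  0.2245] max [0.5773 0.299 ] zmed 0.1018390925405972
bridge 455 c [569.0137 265.1232] sz [42.1381 75.1695] ang 10.3 min [0.5436 0.2249] max [0.5955 0.3054] zmed 0.1431389459904242
bridge 113 c [475.1783 316.437 ] sz [59.8514 18.843 ] ang 21.4 min [0.45   0.2975] max [0.5065 0.32  ] zmed 0.1439272460678367
block 146 c [407.0168 191.683 ] sz [28.908  34.3084] ang 1.5 min [0.3927 0.1742] max [0.4214 0.2092] zmed 0.09160084004483338
rim 341 c [404.2264 183.0136] sz [128.1581  80.0494] ang 89.7 min [0.364  0.1191] max 
[... 2119 characters left out ...]
 ang 89.5 min [0.3948 0.1759] max [0.4231 0.2155] zmed 0.08931914996262952
rim 82 c [407.3958  62.3374] sz [162.0077   9.4929] ang 1.7 min [0.3265 0.0556] max [0.4883 0.0684] zmed 0.07819028569478542
rim 59 c [400.6789 129.3434] sz [42.5203 36.8817] ang 76.8 min [0.3781 0.1105] max [0.4207 0.1477] zmed 0.07703022107862889
rim 34 c [417.2222 202.8416] sz [30.5198 42.5383] ang 38.1 min [0.3932 0.1767] max [0.4285 0.2179] zmed 0.07658371705693495
psu 2864 c [446.4915 395.537 ] sz [169.8595 183.3501] ang 20.8 min [0.3364 0.2816] max [0.556  0.4534] zmed 0.14175776248982097
psu 355 c [576.1363 272.1845] sz [43.5795 77.4208] ang 10.6 min [0.5491 0.2322] max [0.6012 0.3131] zmed 0.14011428548261196
```

Emit:
jog_arm:
  increments:
    - {"dx": 0.8, "dy": 0.8, "dz": 1, "gripper": 0.1}
    - {"dx": 0.8, "dy": 0.8, "dz": 1}
    - {"dx": 0.8, "dy": 0.8, "dz": 1}
    - {"dx": 0.8, "dy": 0.8, "dz": 1}
    - {"dx": 0.8, "dy": 0.8, "dz": 1}

```text
$.increments[0]: bad value
```

Emit:
jog_arm:
  increments:
    - {"dx": 1, "dy": 1}
    - {"dx": 1, "dy": 1}
    - {"dx": 1, "dy": 1}
    - {"dx": 1, "dy": 1}

```text
$.increments[0]: bad value
```

Emit:
jog_arm:
  increments:
    - {"dx": 0.8, "dy": 1, "az": 0.418}
    - {"dx": 0.8, "dy": 1, "az": 0.418}
    - {"dx": 0.8, "dy": 1, "az": 0.418}
    - {"dx": 0.8, "dy": 1, "az": 0.418}
    - {"dx": 0.8, "dy": 1, "az": 0.418}

```text
$.increments[0]: bad value
```

Emit:
jog_arm:
  increments:
    - {"dx": 0.2, "dy": 1, "az": 0.418}
    - {"dx": 0.2, "dy": 1, "az": 0.418}
    - {"dx": 0.2, "dy": 1, "az": 0.418}
    - {"dx": 0.2, "dy": 1, "az": 0.418}
    - {"dx": 0.2, "dy": 1, "az": 0.418}

```text
$.increments[0]: bad value
```

Emit:
jog_arm:
  increments:
    - {"dy": 1}
    - {"dy": 1}
    - {"dy": 1}
    - {"dy": 1}

```text
$.increments[0]: bad value
```

Emit:
jog_arm:
  increments:
    - {"dy": 1}
    - {"dy": 1}
    - {"dy": 1}
    - {"dy": 1}

```text
$.increments[0]: bad value
```

Emit:
jog_arm:
  increments:
    - {"dx": 0.8, "dy": 0.8, "dz": 1, "ax": 0, "ay": 0, "az": 0, "gripper": 0.1}
    - {"dx": 0.8, "dy": 0.8, "dz": 1, "ax": 0, "ay": 0, "az": 0, "gripper": 0.1}
    - {"dx": 0.8, "dy": 0.8, "dz": 1, "ax": 0, "ay": 0, "az": 0, "gripper": 0.1}
    - {"dx": 0.8, "dy": 0.8, "dz": 1, "ax": 0, "ay": 0, "az": 0, "gripper": 0.1}

```text
time: 0.65
eef_pos: [0.2809, -0.5524, 0.3799]
tcp_rot: [0.99, 0.138, 0.001, 0.002]
contact_force: [-0.2, 0.4, -1.3]
opening: 0.55
finger_force: 0.0
```

Emit:
jog_arm:
  increments:
    - {"dx": 1, "dy": 1, "dz": 0.2, "ax": 0, "ay": 0, "az": 0, "gripper": 0.1}
    - {"dx": 1, "dy": 1, "dz": 0.2, "ax": 0, "ay": 0, "az": 0, "gripper": 0.1}
    - {"dx": 1, "dy": 1, "dz": 0.2, "ax": 0, "ay": 0, "az": 0, "gripper": 0.1}
    - {"dx": 1, "dy": 1, "dz": 0.2, "ax": 0, "ay": 0, "az": 0, "gripper": 0.1}

```text
time: 1.05
eef_pos: [0.4016, -0.4307, 0.4016]
tcp_rot: [0.99, 0.139, 0.001, 0.0]
contact_force: [0.3, -0.4, -0.1]
opening: 0.544
finger_force: 0.0
```

Emit:
jog_arm:
  increments:
    - {"dx": 0.8, "dy": 1, "dz": 0, "ax": 0, "ay": 0, "az": 0.418, "gripper": 0.1}
    - {"dx": 0.8, "dy": 1, "dz": 0, "ax": 0, "ay": 0, "az": 0.418, "gripper": 0.1}
    - {"dx": 0.8, "dy": 1, "dz": 0, "ax": 0, "ay": 0, "az": 0.418, "gripper": 0.1}
    - {"dx": 0.8, "dy": 1, "dz": 0, "ax": 0, "ay": 0, "az": 0.418, "gripper": 0.1}
    - {"dx": 0.8, "dy": 1, "dz": 0, "ax": 0, "ay": 0, "az": 0.418, "gripper": 0.1}

```text
time: 1.55
eef_pos: [0.4963, -0.3116, 0.4003]
tcp_rot: [0.892, 0.452, 0.0, -0.0]
contact_force: [-0.3, -0.1, -0.9]
opening: 0.548
finger_force: 0.0
```

Emit:
jog_arm:
  increments:
    - {"dx": 0.2, "dy": 1, "dz": 0, "ax": 0, "ay": 0, "az": 0.418, "gripper": 0.1}
    - {"dx": 0.2, "dy": 1, "dz": 0, "ax": 0, "ay": 0, "az": 0.418, "gripper": 0.1}
    - {"dx": 0.2, "dy": 1, "dz": 0, "ax": 0, "ay": 0, "az": 0.418, "gripper": 0.1}
    - {"dx": 0.2, "dy": 1, "dz": 0, "ax": 0, "ay": 0, "az": 0.418, "gripper": 0.1}
    - {"dx": 0.2, "dy": 1, "dz": 0, "ax": 0, "ay": 0, "az": 0.418, "gripper": 0.1}

```text
time: 2.05
eef_pos: [0.5193, -0.1924, 0.4004]
tcp_rot: [0.699, 0.715, -0.0, 0.0]
contact_force: [-0.4, 0.0, -0.3]
opening: 0.547
finger_force: 0.0
```

Emit:
jog_arm:
  increments:
    - {"dx": 0, "dy": 1, "dz": 0, "ax": 0, "ay": 0, "az": 0, "gripper": 0.1}
    - {"dx": 0, "dy": 1, "dz": 0, "ax": 0, "ay": 0, "az": 0, "gripper": 0.1}
    - {"dx": 0, "dy": 1, "dz": 0, "ax": 0, "ay": 0, "az": 0, "gripper": 0.1}

```text
time: 2.35
eef_pos: [0.5188, -0.0706, 0.4005]
tcp_rot: [0.7, 0.714, 0.001, -0.0]
contact_force: [0.1, -0.8, -0.7]
opening: 0.547
finger_force: 0.0
```

Emit:
jog_arm:
  increments:
    - {"dx": 0, "dy": 1, "dz": 0, "ax": 0, "ay": 0, "az": 0, "gripper": 0.1}
    - {"dx": 0, "dy": 1, "dz": 0, "ax": 0, "ay": 0, "az": 0, "gripper": 0.1}
    - {"dx": 0, "dy": 1, "dz": 0, "ax": 0, "ay": 0, "az": 0, "gripper": 0.1}

```text
time: 2.65
eef_pos: [0.5186, 0.0498, 0.4006]
tcp_rot: [0.7, 0.714, 0.001, -0.0]
contact_force: [1.0, -0.4, -0.2]
opening: 0.547
finger_force: 0.0
```

Emit:
jog_arm:
  increments:
    - {"dx": -0.8, "dy": 1, "dz": -0.3, "ax": 0, "ay": 0, "az": 0, "gripper": 0.1}
    - {"dx": -0.8, "dy": 1, "dz": -0.3, "ax": 0, "ay": 0, "az": 0, "gripper": 0.1}
    - {"dx": -0.8, "dy": 1, "dz": -0.3, "ax": 0, "ay": 0, "az": 0, "gripper": 0.1}
    - {"dx": -0.8, "dy": 1, "dz": -0.3, "ax": 0, "ay": 0, "az": 0, "gripper": 0.1}

```text
time: 3.05
eef_pos: [0.4199, 0.1691, 0.3628]
tcp_rot: [0.699, 0.715, -0.001, -0.001]
contact_force: [1.3, 0.1, 0.1]
opening: 0.548
finger_force: 0.0
```

Emit:
jog_arm:
  increments:
    - {"dx": -0.1, "dy": 0.2, "dz": -1, "ax": 0, "ay": 0, "az": 0, "gripper": 0.1}
    - {"dx": -0.1, "dy": 0.2, "dz": -1, "ax": 0, "ay": 0, "az": 0, "gripper": 0.1}
    - {"dx": -0.1, "dy": 0.2, "dz": -1, "ax": 0, "ay": 0, "az": 0, "gripper": 0.1}

```text
time: 3.35
eef_pos: [0.4089, 0.1902, 0.2398]
tcp_rot: [0.701, 0.713, -0.003, -0.002]
contact_force: [-0.6, 0.1, -0.0]
opening: 0.551
finger_force: 0.0
```

Emit:
jog_arm:
  increments:
    - {"dx": 0, "dy": 0, "dz": -0.6, "ax": 0, "ay": 0, "az": 0, "gripper": 0.1}
    - {"dx": 0, "dy": 0, "dz": -0.6, "ax": 0, "ay": 0, "az": 0, "gripper": 0.1}
    - {"dx": 0, "dy": 0, "dz": -0.6, "ax": 0, "ay": 0, "az": 0, "gripper": 0.1}

```text
time: 3.65
eef_pos: [0.4088, 0.1894, 0.1684]
tcp_rot: [0.701, 0.713, -0.004, -0.002]
contact_force: [0.3, 0.1, 0.3]
opening: 0.549
finger_force: 0.0
```

Run:
```python
from m import *
r=cam('side');s=get_state();print(s['eef_pos'],s['opening'])
K=r['camera_matrix'];T=r['extrinsics']
p=T[:3,:3].T@(s['eef_pos']-T[:3,3]);u=K[0,2]+K[0,0]*p[0]/-p[2];v=K[1,2]-K[1,1]*p[1]/-p[2];print(u,v)
u,v=int(u),int(v);np.save('o.npy',[u,v])
c=cv2.resize(r['frame'][v-45:v+45,u-60:u+60],None,fx=6,fy=6,interpolation=cv2.INTER_CUBIC);cv2.imwrite('pics/s1.png',c)
P=cloud(r)
m=band(P,.1,.25,.33,.5,.165,.23)
q=P[m]; h,e=np.histogram(q[:,2],np.arange(.1,.25,.004)); print(h)
print(np.sort(q[:,2])[:12])
```

```text
[0.4106 0.1898 0.1711] 0.5432895688655182
296.1185112897879 172.6351992524626
[ 0  0  0  0  0  0  0  0  0  0  1  2  8 15 15 13 18 13 14 15 15  9 13 26
 35 36 18 26 46 35 26 40 22 29 43 40 61]
[0.142  0.1461 0.1478 0.1482 0.1483 0.1492 0.1493 0.1496 0.1503 0.1518
 0.152  0.152 ]
```

View pics/s1.png

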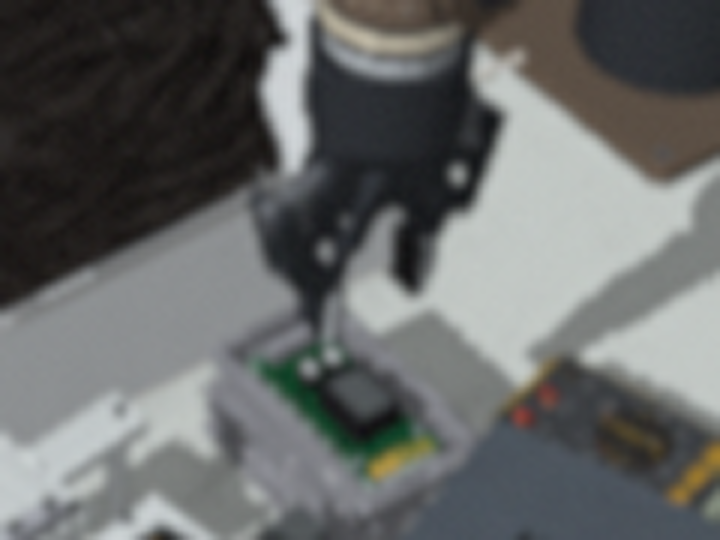

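The gripper hangs above the card, with its tips about 23 mm ahead of the TCP, and the block is at crop (360,390). I descend and grip the block with the tips about 8 mm below its top.

Emit:
jog_arm:
  increments:
    - {"dx": -0.025, "dy": 0.03, "dz": -0.3, "ax": 0, "ay": 0, "az": 0, "gripper": 0.1}
    - {"dx": -0.025, "dy": 0.03, "dz": -0.45, "ax": 0, "ay": 0, "az": 0, "gripper": 0.1}
    - {"dx": -0.025, "dy": 0.03, "dz": -0.555, "ax": 0, "ay": 0, "az": 0, "gripper": 0.1}
    - {"dx": -0.025, "dy": 0.03, "dz": -0.555, "ax": 0, "ay": 0, "az": 0, "gripper": 0.1}
    - {"dx": -0.025, "dy": 0.03, "dz": -0.555, "ax": 0, "ay": 0, "az": 0, "gripper": 0.1}

```text
time: 4.2
eef_pos: [0.4096, 0.1941, 0.1073]
tcp_rot: [0.701, 0.713, 0.001, 0.001]
contact_force: [0.1, 0.3, 0.2]
opening: 0.549
finger_force: 0.0
```

Emit:
jog_arm:
  increments:
    - {"dx": 0, "dy": 0, "dz": 0, "ax": 0, "ay": 0, "az": 0, "gripper": -1}
    - {"dx": 0, "dy": 0, "dz": 0, "ax": 0, "ay": 0, "az": 0, "gripper": -1}
    - {"dx": 0, "dy": 0, "dz": 0, "ax": 0, "ay": 0, "az": 0, "gripper": -1}
    - {"dx": 0, "dy": 0, "dz": 0, "ax": 0, "ay": 0, "az": 0, "gripper": -1}
    - {"dx": 0, "dy": 0, "dz": 0, "ax": 0, "ay": 0, "az": 0, "gripper": -1}
  force: 50

```text
time: 4.7
eef_pos: [0.4096, 0.1943, 0.1077]
tcp_rot: [0.701, 0.713, 0.001, 0.001]
contact_force: [-0.7, -0.1, 6.4]
opening: 0.307
finger_force: 50.3
```

Emit:
jog_arm:
  increments:
    - {"dx": 0, "dy": 0, "dz": 0.3, "ax": 0, "ay": 0, "az": 0, "gripper": -1}
    - {"dx": 0, "dy": 0, "dz": 0.6, "ax": 0, "ay": 0, "az": 0, "gripper": -1}
    - {"dx": 0, "dy": 0, "dz": 0.9, "ax": 0, "ay": 0, "az": 0, "gripper": -1}
    - {"dx": 0, "dy": 0, "dz": 0.9, "ax": 0, "ay": 0, "az": 0, "gripper": -1}

```text
time: 5.1
eef_pos: [0.4111, 0.1947, 0.2195]
tcp_rot: [0.701, 0.713, 0.005, 0.003]
contact_force: [0.7, 0.3, -1.4]
opening: 0.307
finger_force: 50.2
```

```bash
cat > fit.py <<'E'
from m import *
def edges(r,P,o,yaw,z,xr,yr,tol=.007):
    "yaw/offset of left+right edges of a flat strip, in frame o,yaw"
    m=band(P,z-tol,z+tol,.4,.75,.08,.36); v,u=np.nonzero(m)
    q=np.array([world(r,(a,b),z)[:2] for a,b in zip(u,v)])-o
    c,s=np.cos(yaw),np.sin(yaw); q=q@np.array([[c,-s],[s,c]])
    q=q[(q[:,0]>xr[0])&(q[:,0]<xr[1])&(abs(q[:,1])<yr)]
    X=[];L=[];R=[]
    for x in np.arange(xr[0],xr[1],.004):
        t=q[(q[:,0]>=x)&(q[:,0]<x+.004),1]
        if len(t)>3: X.append(x+.002);L.append(t.max());R.append(t.min())
    M=(np.array(L)+np.array(R))/2; p=np.polyfit(X,M,1); pl=np.polyfit(X,L,1);pr=np.polyfit(X,R,1)
    print('yaw mid/L/R deg',np.degrees(yaw+np.array([p[0],pl[0],pr[0]])),'mid y0',p[1],'width',np.mean(np.array(L)-R),'xr',q[:,0].min(),q[:,0].max())
E
python3 - <<'E'
from fit import *
s=get_state();print(s['eef_pos'],s['opening'],s['finger_force'],s['contact_force'])
for n in('top','side'):
    r=cam(n,n+'2.png');P=cloud(r);print(n)
    o=np.array([.5762,.1537]);y=np.radians(7.5)
    edges(r,P,o,y,.1,(-.058,-.008),.03); edges(r,P,o,y,.1,(0,.05),.06)
    o=np.array([.5569,.2656]);y=np.radians(10.8)
    edges(r,P,o,y,.1,(-.075,-.02),.018); edges(r,P,o,y,.146,(-.002,.034),.06,.01)
cv2.imwrite('pics/s2.png',cv2.resize(r['frame'][100:260,200:400],None,fx=3.7,fy=3.7,interpolation=cv2.INTER_CUBIC))
E
```

```text
[0.4111 0.1947 0.2195] 0.307050005512072 50.1529723405838 [ 0.6916  0.2953 -1.4144]
top
yaw mid/L/R deg [8.7246 8.8196 8.6297] mid y0 -0.0015400848671226226 width 0.02391431965066269 xr -0.057939321995957686 -0.00811147281229002
yaw mid/L/R deg [ 2.9793 -2.4469  8.4054] mid y0 -0.00030090304606696577 width 0.07000105256763858 xr 4.167953924313967e-05 0.04999800378670811
yaw mid/L/R deg [2.9387 0.396  5.4814] mid y0 -0.004916527292820488 width 0.01877715746284815 xr -0.026470676626775092 -0.02010209562101196
yaw mid/L/R deg [10.8019 10.314  11.2898] mid y0 -0.0026056480492071665 width 0.07281884005400867 xr -0.0019394566826909385 0.032864206379169696
side
yaw mid/L/R deg [9.0623 8.4111 9.7135] mid y0 0.0016360133843597673 width 0.025191504235604418 xr -0.05762277124472234 -0.008270650269569274
yaw mid/L/R deg [7.9062 7.4131 8.3992] mid y0 0.002239210288443102 width 0.07616126256921465 xr 6.408435059109225e-06 0.04974186930193319
yaw mid/L/R deg [9.1638 9.6386 8.6889] mid y0 -0.0006793483748638603 width 0.021408465995900294 xr -0.07465767673192347 -0.03124986969820577
yaw mid/L/R deg [10.4525  9.286  11.6191] mid y0 0.0034233900350372167 width 0.07374504563339881 xr -0.0011058595706129079 0.033969664326445194
```

View pics/s2.png

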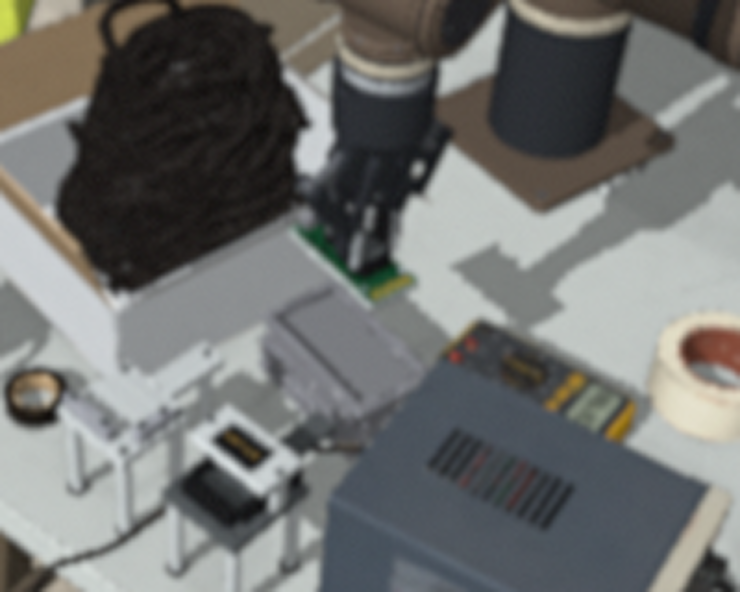

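Emit:
jog_arm:
  increments:
    - {"dx": 0.2, "dy": 0, "dz": 0.2, "ax": 0, "ay": 0, "az": -0.917, "gripper": -1}
    - {"dx": 0.3, "dy": 0, "dz": 0.2, "ax": 0, "ay": 0, "az": -0.917, "gripper": -1}
    - {"dx": 0.4, "dy": 0, "dz": 0.2, "ax": 0, "ay": 0, "az": -0.917, "gripper": -1}
    - {"dx": 0.5, "dy": 0, "dz": 0.2, "ax": 0, "ay": 0, "az": -0.917, "gripper": -1}
    - {"dx": 0.6, "dy": 0, "dz": 0.2, "ax": 0, "ay": 0, "az": -0.917, "gripper": -1}
    - {"dx": 0.7, "dy": 0, "dz": 0.2, "ax": 0, "ay": 0, "az": -0.917, "gripper": -1}
    - {"dx": 0.8, "dy": 0, "dz": 0.2, "ax": 0, "ay": 0, "az": -0.917, "gripper": -1}
    - {"dx": 0.9, "dy": 0, "dz": 0.2, "ax": 0, "ay": 0, "az": -0.917, "gripper": -1}
    - {"dx": 1, "dy": 0, "dz": 0.2, "ax": 0, "ay": 0, "az": -0.917, "gripper": -1}
    - {"dx": 1, "dy": 0, "dz": 0.2, "ax": 0, "ay": 0, "az": -0.917, "gripper": -1}

```text
time: 6.2
eef_pos: [0.5279, 0.1935, 0.2342]
tcp_rot: [0.997, 0.071, -0.002, 0.0]
contact_force: [0.1, -0.1, -2.4]
opening: 0.307
finger_force: 50.1
```

Emit:
jog_arm:
  increments:
    - {"dx": 0.2, "dy": -0.36, "dz": -0.3, "ax": 0, "ay": 0, "az": 0, "gripper": -1}
    - {"dx": 0.46, "dy": -0.36, "dz": -0.45, "ax": 0, "ay": 0, "az": 0, "gripper": -1}
    - {"dx": 0.46, "dy": -0.36, "dz": -0.45, "ax": 0, "ay": 0, "az": 0, "gripper": -1}
    - {"dx": 0.46, "dy": -0.36, "dz": -0.45, "ax": 0, "ay": 0, "az": 0, "gripper": -1}
    - {"dx": 0.46, "dy": -0.36, "dz": -0.45, "ax": 0, "ay": 0, "az": 0, "gripper": -1}

```text
time: 6.7
eef_pos: [0.5826, 0.1511, 0.1832]
tcp_rot: [0.997, 0.074, -0.001, -0.0]
contact_force: [-0.0, 0.4, -1.8]
opening: 0.308
finger_force: 50.2
```

Run:
```python
from m import *
print(get_state()['eef_pos'])
for n in('top','side'):
    r=cam(n,n+'3.png');P=cloud(r);print(n)
    hsv=cv2.cvtColor(r['frame'],cv2.COLOR_BGR2HSV)
    w=band(P,.135,.165,.48,.68,.09,.22)
    col=cv2.inRange(hsv,(15,60,40),(90,255,255))>0
    rep('card',r,P,w&col,.150); rep('all',r,P,band(P,.144,.156,.48,.68,.09,.22),.15)
    yl=w&(cv2.inRange(hsv,(18,110,90),(34,255,255))>0); rep('contacts',r,P,yl,.150)
    rep('endfence',r,P,band(P,.108,.12,.615,.66,.1,.2),.114)
    rep('sidefence',r,P,band(P,.108,.12,.57,.62,.17,.2),.114)
r=cam('side')['frame']
cv2.imwrite('pics/s3.png',cv2.resize(r[130:260,190:330],None,fx=4.5,fy=4.5,interpolation=cv2.INTER_CUBIC))
```

```text
[0.5826 0.1511 0.1832]
top
side
card 140 c [570.5077 154.2029] sz [94.4603 38.5583] ang 3.7 min [0.5225 0.1367] max [0.6186 0.175 ] zmed 0.1481712324741219
all 251 c [568.7435 152.7573] sz [109.943   48.3397] ang 8.6 min [0.5134 0.1334] max [0.6249 0.1844] zmed 0.14812575088797975
contacts 27 c [612.1568 156.8453] sz [ 6.6221 33.2336] ang 3.7 min [0.608  0.1403] max [0.6163 0.1735] zmed 0.1486046098866245
endfence 63 c [637.9865 156.2977] sz [12.3021 53.1453] ang 8.7 min [0.6289 0.1296] max [0.6456 0.1834] zmed 0.11282263885006494
sidefence 45 c [601.5266 190.2162] sz [36.1518 12.0272] ang 10.0 min [0.5838 0.1819] max [0.6193 0.1988] zmed 0.11296107351392548
```

View pics/s3.png

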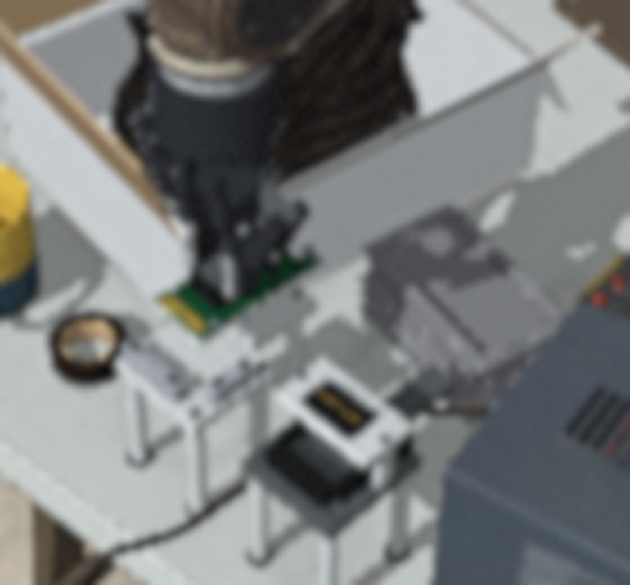

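Emit:
jog_arm:
  increments:
    - {"dx": 0, "dy": -0.02, "dz": -0.2, "ax": 0, "ay": 0, "az": 0, "gripper": -1}
    - {"dx": 0, "dy": -0.02, "dz": -0.3, "ax": 0, "ay": 0, "az": 0, "gripper": -1}
    - {"dx": 0, "dy": -0.02, "dz": -0.33, "ax": 0, "ay": 0, "az": 0, "gripper": -1}
    - {"dx": 0, "dy": -0.02, "dz": -0.33, "ax": 0, "ay": 0, "az": 0, "gripper": -1}
    - {"dx": 0, "dy": -0.02, "dz": -0.34, "ax": 0, "ay": 0, "az": 0, "gripper": -1}
    - {"dx": 0, "dy": -0.02, "dz": -0.34, "ax": 0, "ay": 0, "az": 0, "gripper": -1}

```text
time: 7.45
eef_pos: [0.584, 0.1485, 0.1438]
tcp_rot: [0.997, 0.074, 0.001, -0.0]
contact_force: [-0.6, 0.9, -0.1]
opening: 0.308
finger_force: 50.3
```

Emit:
jog_arm:
  increments:
    - {"dx": 0, "dy": 0, "dz": -0.01, "ax": 0, "ay": 0, "az": 0, "gripper": -1}
    - {"dx": 0, "dy": 0, "dz": -0.01, "ax": 0, "ay": 0, "az": 0, "gripper": -1}

```text
time: 7.65
eef_pos: [0.5841, 0.1486, 0.1438]
tcp_rot: [0.997, 0.074, 0.001, -0.0]
contact_force: [-1.8, 0.5, 5.3]
opening: 0.305
finger_force: 50.9
```

Emit:
jog_arm:
  increments:
    - {"dx": 0.033, "dy": 0.005, "dz": 0, "ax": 0, "ay": 0, "az": 0, "gripper": -1}
    - {"dx": 0.05, "dy": 0.008, "dz": 0, "ax": 0, "ay": 0, "az": 0, "gripper": -1}
    - {"dx": 0.066, "dy": 0.01, "dz": 0, "ax": 0, "ay": 0, "az": 0, "gripper": -1}
    - {"dx": 0.066, "dy": 0.01, "dz": 0, "ax": 0, "ay": 0, "az": 0, "gripper": -1}

```text
time: 8.05
eef_pos: [0.5919, 0.1495, 0.1438]
tcp_rot: [0.997, 0.074, 0.0, 0.0]
contact_force: [-2.7, -1.4, 5.6]
opening: 0.308
finger_force: 51.0
```

Emit:
jog_arm:
  increments:
    - {"dx": 0.008, "dy": 0.001, "dz": 0, "ax": 0, "ay": 0, "az": 0, "gripper": -1}
    - {"dx": 0.016, "dy": 0.002, "dz": 0, "ax": 0, "ay": 0, "az": 0, "gripper": -1}
    - {"dx": 0.016, "dy": 0.002, "dz": 0, "ax": 0, "ay": 0, "az": 0, "gripper": -1}

```text
time: 8.35
eef_pos: [0.5934, 0.1498, 0.1437]
tcp_rot: [0.997, 0.074, -0.0, 0.0]
contact_force: [-4.8, -0.1, 6.1]
opening: 0.31
finger_force: 51.1
```

Emit:
jog_arm:
  increments:
    - {"dx": 0.008, "dy": 0.001, "dz": 0, "ax": 0, "ay": 0, "az": 0, "gripper": -1}
    - {"dx": 0.016, "dy": 0.002, "dz": 0, "ax": 0, "ay": 0, "az": 0, "gripper": -1}
    - {"dx": 0.016, "dy": 0.002, "dz": 0, "ax": 0, "ay": 0, "az": 0, "gripper": -1}

```text
time: 8.65
eef_pos: [0.5936, 0.1498, 0.1437]
tcp_rot: [0.997, 0.074, -0.003, 0.0]
contact_force: [-9.5, -1.8, 9.4]
opening: 0.309
finger_force: 51.5
```

Emit:
jog_arm:
  increments:
    - {"dx": -0.003, "dy": 0.02, "dz": 0, "ax": 0, "ay": 0, "az": 0, "gripper": -1}
    - {"dx": -0.006, "dy": 0.04, "dz": 0, "ax": 0, "ay": 0, "az": 0, "gripper": -1}
    - {"dx": -0.008, "dy": 0.05, "dz": 0, "ax": 0, "ay": 0, "az": 0, "gripper": -1}
    - {"dx": -0.008, "dy": 0.05, "dz": 0, "ax": 0, "ay": 0, "az": 0, "gripper": -1}

```text
time: 9.05
eef_pos: [0.5933, 0.1527, 0.1438]
tcp_rot: [0.997, 0.074, -0.003, 0.004]
contact_force: [-8.2, -10.9, 9.7]
opening: 0.308
finger_force: 51.5
```

Emit:
jog_arm:
  increments:
    - {"dx": -0.001, "dy": 0.01, "dz": 0, "ax": 0, "ay": 0, "az": 0, "gripper": -1}
    - {"dx": -0.002, "dy": 0.017, "dz": 0, "ax": 0, "ay": 0, "az": 0, "gripper": -1}
    - {"dx": -0.002, "dy": 0.017, "dz": 0, "ax": 0, "ay": 0, "az": 0, "gripper": -1}

```text
time: 9.35
eef_pos: [0.593, 0.1545, 0.1438]
tcp_rot: [0.997, 0.074, -0.003, 0.004]
contact_force: [-8.6, -10.9, 10.5]
opening: 0.307
finger_force: 51.5
```

Emit:
jog_arm:
  increments:
    - {"dx": -0.001, "dy": 0.01, "dz": 0, "ax": 0, "ay": 0, "az": 0, "gripper": -1}
    - {"dx": -0.002, "dy": 0.017, "dz": 0, "ax": 0, "ay": 0, "az": 0, "gripper": -1}
    - {"dx": -0.002, "dy": 0.017, "dz": 0, "ax": 0, "ay": 0, "az": 0, "gripper": -1}

```text
time: 9.65
eef_pos: [0.5928, 0.1565, 0.1438]
tcp_rot: [0.997, 0.074, -0.003, 0.004]
contact_force: [-8.3, -11.1, 9.4]
opening: 0.304
finger_force: 51.5
```

Emit:
jog_arm:
  increments:
    - {"dx": -0.001, "dy": 0.01, "dz": 0, "ax": 0, "ay": 0, "az": 0, "gripper": -1}
    - {"dx": -0.002, "dy": 0.017, "dz": 0, "ax": 0, "ay": 0, "az": 0, "gripper": -1}
    - {"dx": -0.002, "dy": 0.017, "dz": 0, "ax": 0, "ay": 0, "az": 0, "gripper": -1}

```text
time: 9.95
eef_pos: [0.5925, 0.1583, 0.1438]
tcp_rot: [0.997, 0.074, -0.003, 0.004]
contact_force: [-8.6, -11.1, 10.7]
opening: 0.307
finger_force: 51.6
```

Emit:
jog_arm:
  increments:
    - {"dx": -0.001, "dy": 0.01, "dz": 0, "ax": 0, "ay": 0, "az": 0, "gripper": -1}
    - {"dx": -0.002, "dy": 0.017, "dz": 0, "ax": 0, "ay": 0, "az": 0, "gripper": -1}
    - {"dx": -0.002, "dy": 0.017, "dz": 0, "ax": 0, "ay": 0, "az": 0, "gripper": -1}

```text
time: 10.25
eef_pos: [0.5925, 0.1586, 0.1439]
tcp_rot: [0.997, 0.075, -0.003, 0.006]
contact_force: [-8.3, -17.2, 11.2]
opening: 0.306
finger_force: 51.6
```

Emit:
jog_arm:
  increments:
    - {"dx": 0.006, "dy": 0.006, "dz": 0, "ax": 0, "ay": 0, "az": 0, "gripper": -1}
    - {"dx": 0.006, "dy": 0.006, "dz": 0, "ax": 0, "ay": 0, "az": 0, "gripper": -1}

```text
time: 10.45
eef_pos: [0.5926, 0.1587, 0.1439]
tcp_rot: [0.997, 0.075, -0.004, 0.007]
contact_force: [-11.7, -18.9, 13.3]
opening: 0.313
finger_force: 51.8
```

Emit:
jog_arm:
  increments:
    - {"dx": 0, "dy": 0, "dz": 0, "ax": 0, "ay": 0, "az": 0, "gripper": -0.1}
    - {"dx": 0, "dy": 0, "dz": 0, "ax": 0, "ay": 0, "az": 0, "gripper": -0.1}
    - {"dx": 0, "dy": 0, "dz": 0.2, "ax": 0, "ay": 0, "az": 0, "gripper": 0}
    - {"dx": 0, "dy": 0, "dz": 0.4, "ax": 0, "ay": 0, "az": 0, "gripper": 0}
    - {"dx": 0, "dy": 0, "dz": 0.5, "ax": 0, "ay": 0, "az": 0, "gripper": 0.4}
    - {"dx": 0, "dy": 0, "dz": 0.5, "ax": 0, "ay": 0, "az": 0, "gripper": 0.4}

```text
time: 11.05
eef_pos: [0.5954, 0.1656, 0.2044]
tcp_rot: [0.997, 0.074, 0.003, -0.0]
contact_force: [0.6, -0.2, 0.5]
opening: 0.702
finger_force: 0.0
```

Run:
```python
from m import *
print(get_state()['eef_pos'])
for n in('top','side'):
    r=cam(n,n+'4.png');P=cloud(r);print(n)
    rep('all',r,P,band(P,.104,.1115,.48,.68,.09,.22),.108)
    rep('endfence',r,P,band(P,.1115,.12,.615,.66,.1,.2),.114)
r=cam('side')['frame']
cv2.imwrite('pics/s4.png',cv2.resize(r[160:250,190:320],None,fx=6,fy=6,interpolation=cv2.INTER_CUBIC))
```

```text
[0.5954 0.1656 0.2044]
top
side
all 277 c [587.7312 169.3477] sz [ 61.3671 122.558 ] ang 84.6 min [0.5263 0.1331] max [0.6466 0.1975] zmed 0.10759577265851028
endfence 38 c [636.8286 154.6824] sz [10.1322 50.2175] ang 10.2 min [0.6289 0.1296] max [0.6456 0.1803] zmed 0.11366384387346024
```

View pics/s4.png

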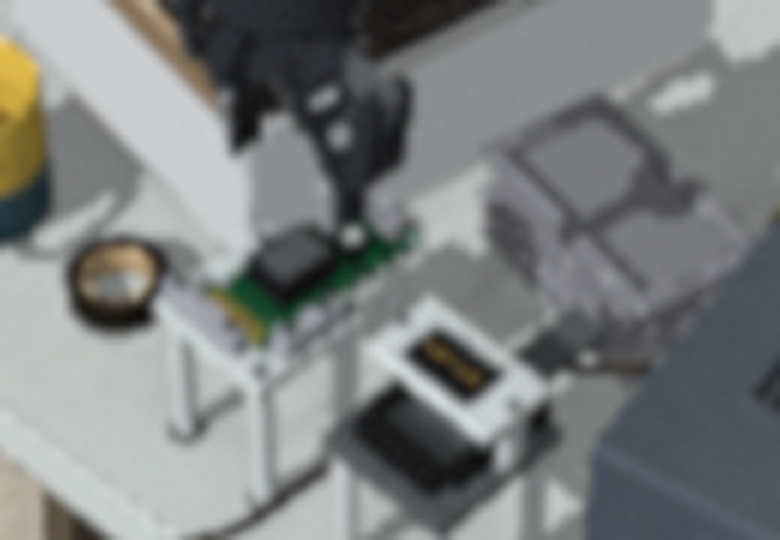

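Emit:
jog_arm:
  increments:
    - {"dx": -0.42, "dy": -0.11, "dz": 0, "ax": 0, "ay": 0, "az": 0, "gripper": 0.4}
    - {"dx": -0.42, "dy": -0.11, "dz": 0, "ax": 0, "ay": 0, "az": 0, "gripper": 0.4}
    - {"dx": -0.42, "dy": -0.11, "dz": 0, "ax": 0, "ay": 0, "az": 0, "gripper": 0.4}

```text
time: 11.5
eef_pos: [0.5416, 0.1516, 0.1994]
tcp_rot: [0.997, 0.074, -0.002, -0.0]
contact_force: [-0.3, -0.7, 0.9]
opening: 0.7
finger_force: 0.0
```

Run:
```python
from m import *
s=get_state();print(s['eef_pos'],s['tcp_rot'])
for n in('top','side'):
    r=cam(n,n+'5.png');P=cloud(r);print(n)
    hsv=cv2.cvtColor(r['frame'],cv2.COLOR_BGR2HSV)
    w=band(P,.098,.116,.5,.68,.09,.2)
    rep('green',r,P,w&(cv2.inRange(hsv,(45,70,30),(90,255,255))>0),.108)
    rep('brass',r,P,w&(cv2.inRange(hsv,(15,70,70),(40,255,255))>0),.108)
    rep('block',r,P,band(P,.12,.133,.55,.64,.12,.2),.126)
    rep('endfence',r,P,band(P,.1105,.12,.615,.66,.1,.2),.114)
```

```text
[0.5416 0.1516 0.1994] [ 0.9973  0.0737 -0.0019 -0.    ]
top
side
green 115 c [575.2037 159.0343] sz [86.8403 34.4025] ang 3.6 min [0.5311 0.1439] max [0.6196 0.1789] zmed 0.10812158588078324
brass 27 c [621.7    161.3965] sz [ 6.656  38.1257] ang 4.5 min [0.6174 0.1425] max [0.6263 0.1805] zmed 0.10733236932559498
block 106 c [592.7495 161.6678] sz [38.2161 33.2547] ang 2.9 min [0.5733 0.1446] max [0.6121 0.1783] zmed 0.12500402089012208
endfence 51 c [637.0403 155.7048] sz [10.2521 52.2594] ang 8.7 min [0.6289 0.1296] max [0.6437 0.1818] zmed 0.1135751009153535
```

Emit:
jog_arm:
  increments:
    - {"dx": 0, "dy": 0, "dz": -0.3, "ax": 0, "ay": 0, "az": 0, "gripper": 0.4}
    - {"dx": 0, "dy": 0, "dz": -0.5, "ax": 0, "ay": 0, "az": 0, "gripper": 0.4}
    - {"dx": 0, "dy": 0, "dz": -0.65, "ax": 0, "ay": 0, "az": 0, "gripper": 0.4}
    - {"dx": 0, "dy": 0, "dz": -0.745, "ax": 0, "ay": 0, "az": 0, "gripper": 0.4}
    - {"dx": 0, "dy": 0, "dz": -0.745, "ax": 0, "ay": 0, "az": 0, "gripper": 0.4}

```text
time: 12.1
eef_pos: [0.5436, 0.1517, 0.111]
tcp_rot: [0.997, 0.074, -0.001, 0.0]
contact_force: [-0.0, -0.0, -0.1]
opening: 0.7
finger_force: 0.0
```

No contact. I close on the long edges.

Emit:
jog_arm:
  increments:
    - {"dx": 0, "dy": 0, "dz": 0, "ax": 0, "ay": 0, "az": 0, "gripper": -1}
    - {"dx": 0, "dy": 0, "dz": 0, "ax": 0, "ay": 0, "az": 0, "gripper": -1}
    - {"dx": 0, "dy": 0, "dz": 0, "ax": 0, "ay": 0, "az": 0, "gripper": -1}
    - {"dx": 0, "dy": 0, "dz": 0, "ax": 0, "ay": 0, "az": 0, "gripper": -1}
    - {"dx": 0, "dy": 0, "dz": 0, "ax": 0, "ay": 0, "az": 0, "gripper": -1}
  force: 80

```text
time: 12.6
eef_pos: [0.5447, 0.1514, 0.1138]
tcp_rot: [0.997, 0.074, 0.002, 0.0]
contact_force: [0.2, -3.3, 4.0]
opening: 0.515
finger_force: 82.0
```

Emit:
jog_arm:
  increments:
    - {"dx": -0.02, "dy": 0, "dz": 0.05, "ax": 0, "ay": 0, "az": 0, "gripper": -1}
    - {"dx": -0.03, "dy": 0, "dz": 0.15, "ax": 0, "ay": 0, "az": 0, "gripper": -1}
    - {"dx": -0.03, "dy": 0, "dz": 0.3, "ax": 0, "ay": 0, "az": 0, "gripper": -1}
    - {"dx": -0.03, "dy": 0, "dz": 0.4, "ax": 0, "ay": 0, "az": 0, "gripper": -1}
    - {"dx": -0.03, "dy": 0, "dz": 0.4, "ax": 0, "ay": 0, "az": 0, "gripper": -1}
    - {"dx": -0.03, "dy": 0, "dz": 0.4, "ax": 0, "ay": 0, "az": 0, "gripper": -1}

```text
time: 13.2
eef_pos: [0.5395, 0.152, 0.16]
tcp_rot: [0.997, 0.074, -0.0, -0.0]
contact_force: [0.1, -0.6, -2.3]
opening: 0.513
finger_force: 82.2
```

Run:
```python
from m import *
s=get_state();print(s['eef_pos'],s['tcp_rot'],s['finger_force'],s['contact_force'],s['wrist_torque'])
r=cam('side','side6.png');P=cloud(r)
hsv=cv2.cvtColor(r['frame'],cv2.COLOR_BGR2HSV)
w=band(P,.12,.2,.5,.66,.1,.2)
for nm,m in(('green',cv2.inRange(hsv,(45,70,30),(90,255,255))>0),('brass',cv2.inRange(hsv,(15,70,70),(40,255,255))>0)):
    q=P[w&m]; A=np.c_[q[:,:2]-q[:,:2].mean(0),np.ones(len(q))]; print(nm,len(q),q.mean(0),np.linalg.lstsq(A,q[:,2],rcond=None)[0])
cv2.imwrite('pics/s6.png',cv2.resize(r['frame'][140:250,190:320],None,fx=5.4,fy=5.4,interpolation=cv2.INTER_CUBIC))
```

```text
[0.5395 0.152  0.16  ] [ 0.9973  0.0739 -0.0003 -0.0002] 82.1628212928772 [ 0.1109 -0.642  -2.2827] [ 0.0124  0.0667 -0.0179]
green 119 [0.5789 0.164  0.1545] [ 0.0094 -0.0095  0.1545]
brass 35 [0.6158 0.1618 0.1525] [0.2095 0.0265 0.1525]
```

View pics/s6.png

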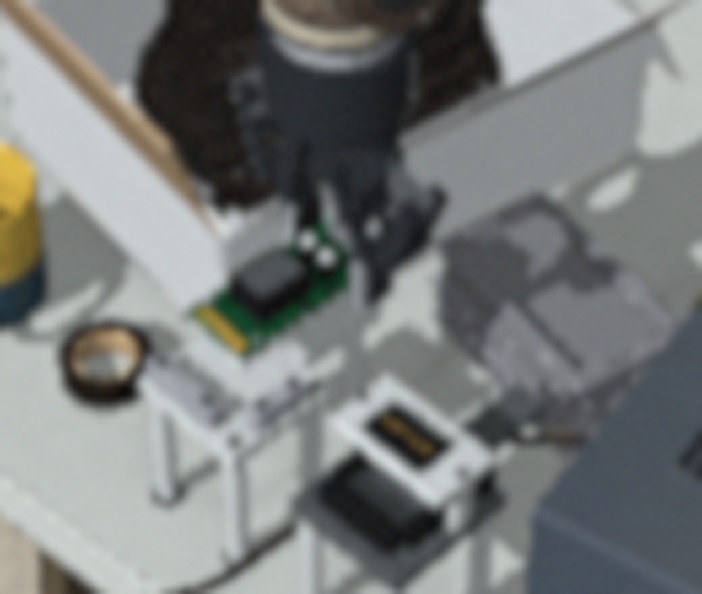

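The card is held level by its rear edges, with its front clear. Now to a hover in line with the dock's mouth.

Emit:
jog_arm:
  increments:
    - {"dx": -0.1, "dy": 0.1, "dz": 0.25, "ax": 0, "ay": 0, "az": 0.022, "gripper": -1}
    - {"dx": -0.3, "dy": 0.3, "dz": 0.25, "ax": 0, "ay": 0, "az": 0.022, "gripper": -1}
    - {"dx": -0.55, "dy": 0.55, "dz": 0.25, "ax": 0, "ay": 0, "az": 0.022, "gripper": -1}
    - {"dx": -0.772, "dy": 0.769, "dz": 0.25, "ax": 0, "ay": 0, "az": 0.022, "gripper": -1}
    - {"dx": -0.772, "dy": 0.769, "dz": 0.25, "ax": 0, "ay": 0, "az": 0.022, "gripper": -1}
    - {"dx": -0.772, "dy": 0.769, "dz": 0.1, "ax": 0, "ay": 0, "az": 0.022, "gripper": -1}
    - {"dx": -0.772, "dy": 0.769, "dz": -0.1, "ax": 0, "ay": 0, "az": 0.022, "gripper": -1}
    - {"dx": -0.772, "dy": 0.769, "dz": -0.25, "ax": 0, "ay": 0, "az": 0.022, "gripper": -1}
    - {"dx": -0.772, "dy": 0.769, "dz": -0.25, "ax": 0, "ay": 0, "az": 0.022, "gripper": -1}

```text
time: 14.15
eef_pos: [0.445, 0.2428, 0.1264]
tcp_rot: [0.996, 0.091, -0.004, 0.001]
contact_force: [-0.7, 0.4, -1.9]
opening: 0.515
finger_force: 82.4
```

Run:
```python
from m import *
s=get_state();print(s['eef_pos'],s['tcp_rot'],s['finger_force'],s['contact_force'])
for n in('top','side'):
    r=cam(n,n+'7.png');P=cloud(r);print(n)
    hsv=cv2.cvtColor(r['frame'],cv2.COLOR_BGR2HSV)
    w=band(P,.105,.145,.42,.56,.18,.3)
    rep('brass',r,P,w&(cv2.inRange(hsv,(15,70,70),(40,255,255))>0),.126)
    rep('green',r,P,w&(cv2.inRange(hsv,(45,70,30),(90,255,255))>0),.126)
    rep('block',r,P,band(P,.139,.151,.44,.535,.2,.29),.144)
    rep('bridge',r,P,band(P,.134,.151,.54,.62,.2,.32),.141)
r=cam('side')['frame']
cv2.imwrite('pics/s7.png',cv2.resize(r[160:260,215:345],None,fx=5.8,fy=5.8,interpolation=cv2.INTER_CUBIC))
```

```text
[0.445  0.2428 0.1264] [ 0.9959  0.0908 -0.004   0.0009] 82.38803386688232 [-0.6981  0.3528 -1.8786]
top
bridge 444 c [570.3864 265.9886] sz [42.3683 75.4457] ang 10.6 min [0.5449 0.2256] max [0.5971 0.3064] zmed 0.14273483852314572
side
brass 41 c [525.4009 258.8152] sz [11.8789 37.1459] ang 10.3 min [0.5198 0.2403] max [0.534  0.2775] zmed 0.12095363938572012
green 120 c [484.3474 253.9072] sz [80.9247 39.7127] ang 7.7 min [0.4439 0.2375] max [0.5218 0.279 ] zmed 0.1220620653830215
block 26 c [451.4147 217.7359] sz [17.2948 21.4852] ang 89.6 min [0.4407 0.209 ] max [0.4622 0.2264] zmed 0.14406965520534815
block 56 c [494.2032 254.7579] sz [34.2003 26.6483] ang 9.4 min [0.4763 0.2413] max [0.5106 0.2683] zmed 0.13997007514238285
bridge 366 c [573.9893 269.5301] sz [43.5228 77.8529] ang 10.6 min [0.547  0.2293] max [0.6013 0.3107] zmed 0.14005060368197586
```

View pics/s7.png

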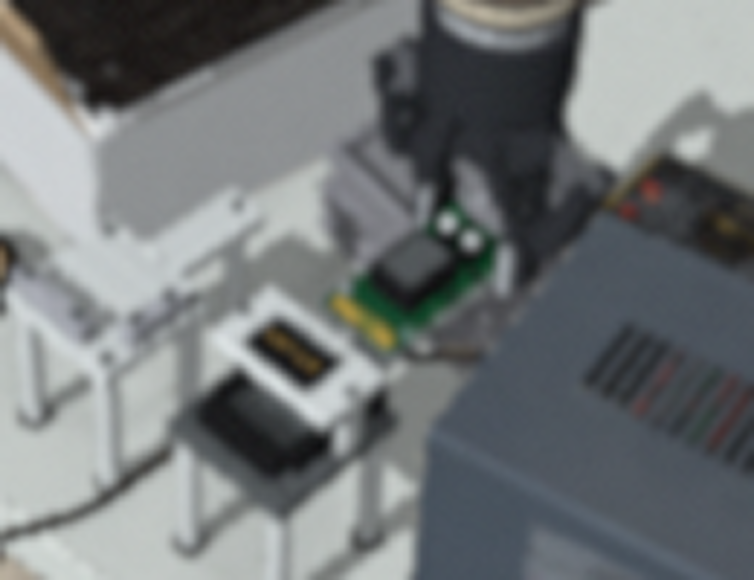

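The picture shows the card's brass end (crop 365,325) in front of the dock's mouth and in line with it; the lateral offset comes to about 1 mm or less. I lower it to bed height.

Emit:
jog_arm:
  increments:
    - {"dx": 0, "dy": 0.004, "dz": -0.07, "ax": 0, "ay": 0, "az": 0, "gripper": -1}
    - {"dx": 0, "dy": 0.004, "dz": -0.11, "ax": 0, "ay": 0, "az": 0, "gripper": -1}
    - {"dx": 0, "dy": 0.004, "dz": -0.142, "ax": 0, "ay": 0, "az": 0, "gripper": -1}
    - {"dx": 0, "dy": 0.004, "dz": -0.142, "ax": 0, "ay": 0, "az": 0, "gripper": -1}
    - {"dx": 0, "dy": 0.004, "dz": -0.142, "ax": 0, "ay": 0, "az": 0, "gripper": -1}

```text
time: 14.8
eef_pos: [0.4511, 0.2458, 0.1202]
tcp_rot: [0.996, 0.091, 0.004, -0.001]
contact_force: [-6.5, -4.6, 23.3]
opening: 0.515
finger_force: 86.7
```

```bash
cat > chk.py <<'E'
from m import *
s=get_state();print(s['time'],s['eef_pos'],s['tcp_rot'],s['finger_force'],s['contact_force'],s['wrist_torque'])
r=cam('side','side_%d.png'%(s['time']*100));P=cloud(r)
hsv=cv2.cvtColor(r['frame'],cv2.COLOR_BGR2HSV)
w=band(P,.09,.16,.42,.66,.18,.3)
for nm,m in(('green',cv2.inRange(hsv,(45,70,30),(90,255,255))>0),('brass',(cv2.inRange(hsv,(15,70,70),(40,255,255))>0)&(P[...,2]<.135))):
    q=P[w&m]
    if len(q)<8: continue
    A=np.c_[q[:,:2]-q[:,:2].mean(0),np.ones(len(q))]; print(nm,len(q),q.mean(0),np.linalg.lstsq(A,q[:,2],rcond=None)[0])
    rep(nm,r,P,w&m,float(np.median(q[:,2])))
# what is near the gripper: PSU edge line near x .40-.5
m=band(P,.13,.152,.39,.52,.27,.36); q=P[m]
for x in np.arange(.39,.52,.02):
    t=q[(q[:,0]>x)&(q[:,0]<x+.02),1]
    if len(t)>3: print('psu min y at',round(x+.01,2),t.min())
E
python3 chk.py
```

```text
14.8 [0.4511 0.2458 0.1202] [ 0.9958  0.0912  0.0039 -0.0014] 86.74676177382935 [-6.5097 -4.6076 23.3233] [0.4792 1.266  0.3252]
green 121 [0.4927 0.2598 0.1149] [0.0181 0.019  0.1149]
green 114 c [487.274 261.366] sz [37.2489 76.589 ] ang 78.6 min [0.4461 0.237 ] max [0.5229 0.2761] zmed 0.11437919343405556
brass 20 [0.527  0.2591 0.1134] [0.3186 0.0232 0.1134]
psu min y at 0.4 0.2787006040238357
psu min y at 0.42 0.2880111945732322
psu min y at 0.44 0.2709891321166106
psu min y at 0.46 0.27063912278466007
psu min y at 0.48 0.30672655668234017
psu min y at 0.5 0.3130338948125413
psu min y at 0.52 0.32233834674396555
```

Emit:
jog_arm:
  increments:
    - {"dx": 0, "dy": 0, "dz": 0.08, "ax": 0, "ay": 0, "az": 0, "gripper": -1}
    - {"dx": 0, "dy": 0, "dz": 0.08, "ax": 0, "ay": 0, "az": 0, "gripper": -1}
    - {"dx": 0, "dy": 0, "dz": 0.08, "ax": 0, "ay": 0, "az": 0, "gripper": -1}

```text
time: 15.15
eef_pos: [0.4469, 0.2444, 0.1224]
tcp_rot: [0.996, 0.091, -0.0, 0.0]
contact_force: [-0.1, 1.0, -2.5]
opening: 0.515
finger_force: 82.5
```

```bash
python3 chk.py
python3 - <<'E'
from h import *
a=cam('top');b=cam('side')
A=cv2.resize(a['frame'][135:235,160:260],(400,400),interpolation=cv2.INTER_CUBIC)
B=cv2.resize(b['frame'][140:240,240:340],(400,400),interpolation=cv2.INTER_CUBIC)
cv2.imwrite('pics/m8.png',cv2.resize(np.hstack([A,B]),None,fx=1,fy=1.4))
P=cloud(a)
for nm,P in(('top',cloud(a)),('side',cloud(b))):
  for z in np.arange(.13,.26,.01):
    m=(P[...,2]>z)&(P[...,2]<z+.01)&(P[...,0]>.37)&(P[...,0]<.5)&(P[...,1]>.17)&(P[...,1]<.34)
    q=P[m]
    if len(q)>5: print(nm,round(z,3),len(q),q.min(0),q.max(0))
E
```

```text
15.15 [0.4469 0.2444 0.1224] [ 0.9959  0.091  -0.0002  0.0001] 82.50037908554077 [-0.0894  1.0491 -2.5217] [ 0.0028  0.0709 -0.0137]
green 122 [0.4887 0.258  0.1174] [ 0.0045 -0.0249  0.1174]
green 113 c [484.1767 260.9393] sz [37.089  76.5046] ang 77.8 min [0.4429 0.2357] max [0.5198 0.275 ] zmed 0.11682652603183286
brass 37 [0.5236 0.2583 0.1156] [0.213  0.0292 0.1156]
brass 37 c [523.4828 257.6782] sz [10.029 37.231] ang 11.9 min [0.5162 0.2392] max [0.5304 0.2765] zmed 0.11568331266549425
psu min y at 0.4 0.28121277235294107
psu min y at 0.42 0.2907462802376428
psu min y at 0.44 0.2705419482364376
psu min y at 0.46 0.27042215083161447
psu min y at 0.48 0.30712600180842686
psu min y at 0.5 0.31627718635035473
psu min y at 0.52 0.32170741550070003
top 0.14 9 [0.37140205 0.3352536  0.14115004] [0.38447121 0.33972409 0.14579124]
top 0.18 7 [0.44289311 0.18100464 0.18042678] [0.46695774 0.1962679  0.18993838]
top 0.19 20 [0.44393877 0.17770693 0.19003957] [0.46764098 0.19596533 0.19987267]
top 0.2 55 [0.44484235 0.17765706 0.20001779] [0.46996113 0.19431557 0.20892872]
side 0.13 188 [
[... 366 characters left out ...]
 [0.46978567 0.30641825 0.17997893]
side 0.18 79 [0.42574649 0.1840152  0.18017257] [0.46937903 0.31017347 0.18998994]
side 0.19 127 [0.42234596 0.17854113 0.19011686] [0.470425   0.31210809 0.19987233]
side 0.2 103 [0.42368172 0.18052691 0.20008071] [0.46852201 0.30870544 0.20977142]
side 0.21 22 [0.43081139 0.26950259 0.2103544 ] [0.45414542 0.28381468 0.21991766]
side 0.22 41 [0.42106089 0.23230187 0.22022424] [0.48272693 0.28301933 0.22995588]
side 0.23 73 [0.42556681 0.23036676 0.23010992] [0.48393461 0.28325824 0.23995453]
side 0.24 76 [0.42622276 0.22995491 0.2401465 ] [0.48428706 0.28453773 0.2498451 ]
side 0.25 77 [0.42286533 0.22683468 0.25025087] [0.48575314 0.28289642 0.25992401]
```

View pics/m8.png

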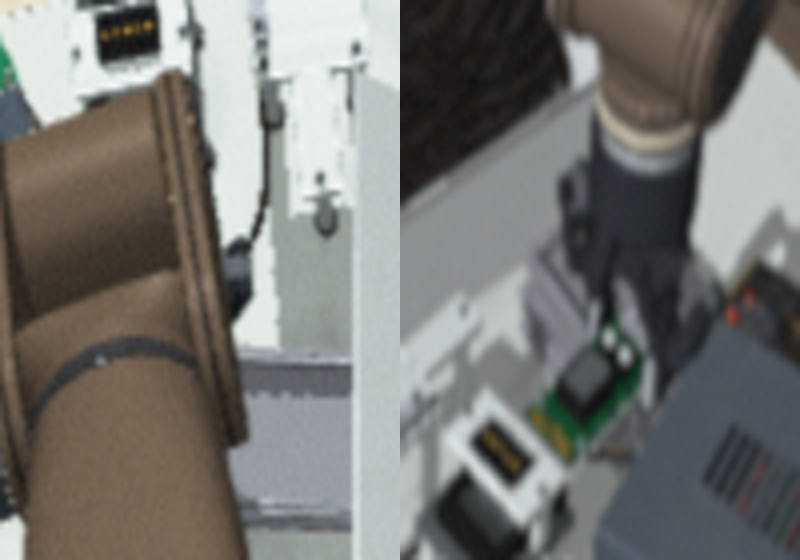

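The side cloud shows the left finger's linkage, about 58 mm out, meeting the power supply's top edge, so this grip is too low for the lane. I'll go back to the plate and take the card again with only the tips (TCP about 10 mm higher).

Emit:
jog_arm:
  increments:
    - {"dx": 0, "dy": 0, "dz": 0.3, "ax": 0, "ay": 0, "az": 0, "gripper": -1}
    - {"dx": 0.1, "dy": -0.1, "dz": 0.56, "ax": 0, "ay": 0, "az": -0.022, "gripper": -1}
    - {"dx": 0.3, "dy": -0.3, "dz": 0.56, "ax": 0, "ay": 0, "az": -0.022, "gripper": -1}
    - {"dx": 0.55, "dy": -0.55, "dz": 0.56, "ax": 0, "ay": 0, "az": -0.022, "gripper": -1}
    - {"dx": 0.757, "dy": -0.797, "dz": 0.56, "ax": 0, "ay": 0, "az": -0.022, "gripper": -1}
    - {"dx": 0.757, "dy": -0.797, "dz": 0.4, "ax": 0, "ay": 0, "az": -0.022, "gripper": -1}
    - {"dx": 0.757, "dy": -0.797, "dz": 0.2, "ax": 0, "ay": 0, "az": -0.022, "gripper": -1}
    - {"dx": 0.757, "dy": -0.797, "dz": 0.05, "ax": 0, "ay": 0, "az": -0.022, "gripper": -1}
    - {"dx": 0.757, "dy": -0.797, "dz": -0.05, "ax": 0, "ay": 0, "az": -0.022, "gripper": -1}
    - {"dx": 0.757, "dy": -0.797, "dz": -0.05, "ax": 0, "ay": 0, "az": -0.022, "gripper": -1}

```text
time: 16.3
eef_pos: [0.5377, 0.1488, 0.1155]
tcp_rot: [0.997, 0.074, -0.001, 0.0]
contact_force: [0.0, 0.1, -1.1]
opening: 0.514
finger_force: 82.6
```

Emit:
jog_arm:
  increments:
    - {"dx": 0, "dy": 0, "dz": -0.015, "ax": 0, "ay": 0, "az": 0, "gripper": -1}
    - {"dx": 0, "dy": 0, "dz": -0.03, "ax": 0, "ay": 0, "az": 0, "gripper": -1}
    - {"dx": 0, "dy": 0, "dz": -0.03, "ax": 0, "ay": 0, "az": 0, "gripper": -1}

```text
time: 16.6
eef_pos: [0.5385, 0.149, 0.1139]
tcp_rot: [0.997, 0.074, 0.001, -0.0]
contact_force: [0.6, -0.5, 0.7]
opening: 0.513
finger_force: 82.8
```

Emit:
jog_arm:
  increments:
    - {"dx": 0, "dy": 0, "dz": 0, "ax": 0, "ay": 0, "az": 0, "gripper": 0.4}
    - {"dx": 0, "dy": 0, "dz": 0, "ax": 0, "ay": 0, "az": 0, "gripper": 0.4}
    - {"dx": 0, "dy": 0, "dz": 0.04, "ax": 0, "ay": 0, "az": 0, "gripper": 0.4}
    - {"dx": 0, "dy": 0, "dz": 0.079, "ax": 0, "ay": 0, "az": 0, "gripper": 0.4}
    - {"dx": 0, "dy": 0, "dz": 0.079, "ax": 0, "ay": 0, "az": 0, "gripper": 0.4}
    - {"dx": 0, "dy": 0, "dz": 0.079, "ax": 0, "ay": 0, "az": 0, "gripper": 0.4}

```text
time: 17.2
eef_pos: [0.5384, 0.1488, 0.1233]
tcp_rot: [0.997, 0.074, 0.0, 0.0]
contact_force: [-1.1, 0.3, -0.6]
opening: 0.7
finger_force: 0.0
```

Emit:
jog_arm:
  increments:
    - {"dx": 0, "dy": 0, "dz": 0, "ax": 0, "ay": 0, "az": 0, "gripper": -1}
    - {"dx": 0, "dy": 0, "dz": 0, "ax": 0, "ay": 0, "az": 0, "gripper": -1}
    - {"dx": 0, "dy": 0, "dz": 0, "ax": 0, "ay": 0, "az": 0, "gripper": -1}
    - {"dx": 0, "dy": 0, "dz": 0, "ax": 0, "ay": 0, "az": 0, "gripper": -1}
    - {"dx": 0, "dy": 0, "dz": 0, "ax": 0, "ay": 0, "az": 0, "gripper": -1}
  force: 80

```text
time: 17.7
eef_pos: [0.5384, 0.1489, 0.1233]
tcp_rot: [0.997, 0.074, 0.0, -0.0]
contact_force: [-0.9, 0.3, 4.6]
opening: 0.504
finger_force: 81.9
```

Emit:
jog_arm:
  increments:
    - {"dx": 0, "dy": 0, "dz": 0.05, "ax": 0, "ay": 0, "az": 0, "gripper": -1}
    - {"dx": 0, "dy": 0, "dz": 0.12, "ax": 0, "ay": 0, "az": 0, "gripper": -1}
    - {"dx": 0, "dy": 0, "dz": 0.12, "ax": 0, "ay": 0, "az": 0, "gripper": -1}
    - {"dx": 0, "dy": 0, "dz": 0.12, "ax": 0, "ay": 0, "az": 0, "gripper": -1}

```text
time: 18.1
eef_pos: [0.538, 0.1488, 0.1371]
tcp_rot: [0.997, 0.074, -0.0, 0.0]
contact_force: [-0.4, 0.2, -1.2]
opening: 0.509
finger_force: 81.5
```

```bash
sed -i 's/\.18,\.3)/.1,.3)/' chk.py; python3 chk.py
```

```text
18.1 [0.538  0.1488 0.1371] [ 0.9973  0.0737 -0.      0.    ] 81.49849891662598 [-0.4331  0.2287 -1.243 ] [-0.0075  0.0656  0.014 ]
green 119 [0.5795 0.1624 0.1219] [-0.0033  0.0419  0.1219]
green 113 c [574.582  163.5309] sz [36.1995 75.5656] ang 80.8 min [0.5344 0.1412] max [0.6103 0.1778] zmed 0.12120062844754531
brass 36 [0.6156 0.1585 0.1204] [0.1138 0.0469 0.1204]
brass 36 c [615.8757 159.2348] sz [ 8.904  36.8502] ang 4.2 min [0.6104 0.141 ] max [0.6214 0.1775] zmed 0.12062109522241654
psu min y at 0.4 0.279526817903747
psu min y at 0.42 0.2847956420594352
psu min y at 0.44 0.29205808495059304
psu min y at 0.46 0.29859104271775616
psu min y at 0.48 0.3058170413496091
psu min y at 0.5 0.31425035780024224
psu min y at 0.52 0.3230445297405421
```

Emit:
jog_arm:
  increments:
    - {"dx": 0, "dy": 0, "dz": 0.44, "ax": 0, "ay": 0, "az": 0.022, "gripper": -1}
    - {"dx": -0.2, "dy": 0.2, "dz": 0.44, "ax": 0, "ay": 0, "az": 0.022, "gripper": -1}
    - {"dx": -0.45, "dy": 0.45, "dz": 0.44, "ax": 0, "ay": 0, "az": 0.022, "gripper": -1}
    - {"dx": -0.7, "dy": 0.7, "dz": 0.44, "ax": 0, "ay": 0, "az": 0.022, "gripper": -1}
    - {"dx": -0.716, "dy": 0.804, "dz": 0.44, "ax": 0, "ay": 0, "az": 0.022, "gripper": -1}
    - {"dx": -0.716, "dy": 0.804, "dz": 0.3, "ax": 0, "ay": 0, "az": 0.022, "gripper": -1}
    - {"dx": -0.716, "dy": 0.804, "dz": 0.1, "ax": 0, "ay": 0, "az": 0.022, "gripper": -1}
    - {"dx": -0.716, "dy": 0.804, "dz": -0.04, "ax": 0, "ay": 0, "az": 0.022, "gripper": -1}
    - {"dx": -0.716, "dy": 0.804, "dz": -0.074, "ax": 0, "ay": 0, "az": 0.022, "gripper": -1}
    - {"dx": -0.716, "dy": 0.804, "dz": -0.074, "ax": 0, "ay": 0, "az": 0.022, "gripper": -1}

```text
time: 19.15
eef_pos: [0.452, 0.245, 0.1274]
tcp_rot: [0.996, 0.091, -0.001, 0.0]
contact_force: [0.6, 0.4, -1.6]
opening: 0.506
finger_force: 82.7
```

Emit:
jog_arm:
  increments:
    - {"dx": 0, "dy": 0, "dz": -0.02, "ax": 0, "ay": 0, "az": 0, "gripper": -1}
    - {"dx": 0, "dy": 0, "dz": -0.033, "ax": 0, "ay": 0, "az": 0, "gripper": -1}
    - {"dx": 0, "dy": 0, "dz": -0.033, "ax": 0, "ay": 0, "az": 0, "gripper": -1}

```text
time: 19.45
eef_pos: [0.4526, 0.2454, 0.1249]
tcp_rot: [0.996, 0.091, 0.001, -0.0]
contact_force: [-0.3, -0.3, -2.3]
opening: 0.508
finger_force: 82.7
```

```bash
python3 chk.py
```

```text
19.45 [0.4526 0.2454 0.1249] [ 0.9959  0.0909  0.0006 -0.0001] 82.74817228317261 [-0.259  -0.27   -2.2974] [-0.0005  0.0964 -0.0203]
green 122 [0.4936 0.2587 0.1098] [-0.0017 -0.0164  0.1098]
green 114 c [486.3332 252.3187] sz [77.7685 39.6032] ang 8.8 min [0.4476 0.2365] max [0.5268 0.2757] zmed 0.1090416998229839
psu min y at 0.4 0.27930196143802355
psu min y at 0.42 0.2837461030721936
psu min y at 0.44 0.27010847645006286
psu min y at 0.46 0.2701604962933152
psu min y at 0.48 0.3069772286670891
psu min y at 0.5 0.31212042702737763
psu min y at 0.52 0.32208922362941506
```

Emit:
jog_arm:
  increments:
    - {"dx": 0.03, "dy": 0.006, "dz": -0.006, "ax": 0, "ay": 0, "az": 0, "gripper": -1}
    - {"dx": 0.06, "dy": 0.011, "dz": -0.006, "ax": 0, "ay": 0, "az": 0, "gripper": -1}
    - {"dx": 0.098, "dy": 0.018, "dz": -0.006, "ax": 0, "ay": 0, "az": 0, "gripper": -1}
    - {"dx": 0.098, "dy": 0.018, "dz": -0.006, "ax": 0, "ay": 0, "az": 0, "gripper": -1}

```text
time: 19.9
eef_pos: [0.4649, 0.2476, 0.1239]
tcp_rot: [0.996, 0.091, 0.001, -0.0]
contact_force: [-0.6, 0.5, -1.8]
opening: 0.509
finger_force: 82.8
```

Emit:
jog_arm:
  increments:
    - {"dx": 0.04, "dy": 0.007, "dz": 0, "ax": 0, "ay": 0, "az": 0, "gripper": -1}
    - {"dx": 0.08, "dy": 0.015, "dz": 0, "ax": 0, "ay": 0, "az": 0, "gripper": -1}
    - {"dx": 0.08, "dy": 0.015, "dz": 0, "ax": 0, "ay": 0, "az": 0, "gripper": -1}

```text
time: 20.2
eef_pos: [0.4744, 0.2494, 0.1238]
tcp_rot: [0.996, 0.091, 0.0, -0.0]
contact_force: [0.9, 0.8, -2.2]
opening: 0.507
finger_force: 82.8
```

Emit:
jog_arm:
  increments:
    - {"dx": 0.04, "dy": 0.007, "dz": 0, "ax": 0, "ay": 0, "az": 0, "gripper": -1}
    - {"dx": 0.08, "dy": 0.015, "dz": 0, "ax": 0, "ay": 0, "az": 0, "gripper": -1}
    - {"dx": 0.12, "dy": 0.022, "dz": 0, "ax": 0, "ay": 0, "az": 0, "gripper": -1}
    - {"dx": 0.12, "dy": 0.022, "dz": 0, "ax": 0, "ay": 0, "az": 0, "gripper": -1}

```text
time: 20.6
eef_pos: [0.4888, 0.252, 0.1238]
tcp_rot: [0.996, 0.091, 0.0, -0.0]
contact_force: [0.2, -0.0, -1.7]
opening: 0.509
finger_force: 82.8
```

Emit:
jog_arm:
  increments:
    - {"dx": 0.04, "dy": 0.007, "dz": 0, "ax": 0, "ay": 0, "az": 0, "gripper": -1}
    - {"dx": 0.08, "dy": 0.015, "dz": 0, "ax": 0, "ay": 0, "az": 0, "gripper": -1}
    - {"dx": 0.1, "dy": 0.018, "dz": 0, "ax": 0, "ay": 0, "az": 0, "gripper": -1}
    - {"dx": 0.1, "dy": 0.018, "dz": 0, "ax": 0, "ay": 0, "az": 0, "gripper": -1}

```text
time: 21.0
eef_pos: [0.5005, 0.2541, 0.1236]
tcp_rot: [0.996, 0.091, 0.0, -0.0]
contact_force: [-0.2, 0.1, -0.9]
opening: 0.511
finger_force: 82.8
```

Emit:
jog_arm:
  increments:
    - {"dx": 0.03, "dy": 0.006, "dz": 0, "ax": 0, "ay": 0, "az": 0, "gripper": -1}
    - {"dx": 0.06, "dy": 0.011, "dz": 0, "ax": 0, "ay": 0, "az": 0, "gripper": -1}
    - {"dx": 0.07, "dy": 0.013, "dz": 0, "ax": 0, "ay": 0, "az": 0, "gripper": -1}
    - {"dx": 0.07, "dy": 0.013, "dz": 0, "ax": 0, "ay": 0, "az": 0, "gripper": -1}

```text
time: 21.4
eef_pos: [0.5087, 0.2557, 0.1236]
tcp_rot: [0.996, 0.091, 0.0, -0.0]
contact_force: [0.4, 0.7, -1.4]
opening: 0.508
finger_force: 82.9
```

Emit:
jog_arm:
  increments:
    - {"dx": 0.015, "dy": 0.003, "dz": 0, "ax": 0, "ay": 0, "az": 0, "gripper": -1}
    - {"dx": 0.025, "dy": 0.005, "dz": 0, "ax": 0, "ay": 0, "az": 0, "gripper": -1}
    - {"dx": 0.025, "dy": 0.005, "dz": 0, "ax": 0, "ay": 0, "az": 0, "gripper": -1}

```text
time: 21.7
eef_pos: [0.5116, 0.2563, 0.1236]
tcp_rot: [0.996, 0.091, 0.0, -0.0]
contact_force: [-0.1, 0.7, -1.4]
opening: 0.51
finger_force: 82.9
```

Emit:
jog_arm:
  increments:
    - {"dx": 0.01, "dy": 0.002, "dz": 0, "ax": 0, "ay": 0, "az": 0, "gripper": -1}
    - {"dx": 0.025, "dy": 0.005, "dz": 0, "ax": 0, "ay": 0, "az": 0, "gripper": -1}
    - {"dx": 0.025, "dy": 0.005, "dz": 0, "ax": 0, "ay": 0, "az": 0, "gripper": -1}

```text
time: 22.0
eef_pos: [0.5147, 0.2569, 0.1237]
tcp_rot: [0.996, 0.091, 0.0, -0.0]
contact_force: [0.9, 0.1, -2.1]
opening: 0.507
finger_force: 82.9
```

Emit:
jog_arm:
  increments:
    - {"dx": 0.01, "dy": 0.002, "dz": 0, "ax": 0, "ay": 0, "az": 0, "gripper": -1}
    - {"dx": 0.02, "dy": 0.004, "dz": 0, "ax": 0, "ay": 0, "az": 0, "gripper": -1}
    - {"dx": 0.02, "dy": 0.004, "dz": 0, "ax": 0, "ay": 0, "az": 0, "gripper": -1}

```text
time: 22.3
eef_pos: [0.5155, 0.257, 0.1234]
tcp_rot: [0.996, 0.091, -0.002, 0.0]
contact_force: [-4.7, -1.8, 1.9]
opening: 0.507
finger_force: 83.2
```

Emit:
jog_arm:
  increments:
    - {"dx": 0.01, "dy": 0.002, "dz": 0, "ax": 0, "ay": 0, "az": 0, "gripper": -1}
    - {"dx": 0.01, "dy": 0.002, "dz": -0.006, "ax": 0, "ay": 0, "az": 0, "gripper": -1}
    - {"dx": 0.01, "dy": 0.002, "dz": -0.006, "ax": 0, "ay": 0, "az": 0, "gripper": -1}

```text
time: 22.6
eef_pos: [0.5156, 0.2571, 0.1233]
tcp_rot: [0.996, 0.091, -0.004, 0.001]
contact_force: [-9.4, -3.5, 7.4]
opening: 0.507
finger_force: 83.8
```

Emit:
jog_arm:
  increments:
    - {"dx": 0, "dy": 0, "dz": 0, "ax": 0, "ay": 0, "az": 0, "gripper": 0.2}
    - {"dx": 0, "dy": 0, "dz": 0, "ax": 0, "ay": 0, "az": 0, "gripper": 0.3}
    - {"dx": 0, "dy": 0, "dz": 0.05, "ax": 0, "ay": 0, "az": 0, "gripper": 0.3}
    - {"dx": 0, "dy": 0, "dz": 0.3, "ax": 0, "ay": 0, "az": 0, "gripper": 0.3}
    - {"dx": 0, "dy": 0, "dz": 0.6, "ax": 0, "ay": 0, "az": 0, "gripper": 0.3}
    - {"dx": 0, "dy": 0, "dz": 1, "ax": 0, "ay": 0, "az": 0, "gripper": 0.3}
    - {"dx": 0, "dy": 0, "dz": 1, "ax": 0, "ay": 0, "az": 0, "gripper": 0.3}

```text
time: 23.3
eef_pos: [0.5223, 0.2589, 0.2526]
tcp_rot: [0.996, 0.091, 0.008, -0.002]
contact_force: [0.0, -0.5, 0.0]
opening: 0.651
finger_force: 0.0
```

Emit:
jog_arm:
  increments:
    - {"dx": 0, "dy": -0.8, "dz": 0.8, "ax": 0, "ay": 0, "az": 0, "gripper": 0.3}
    - {"dx": 0, "dy": -0.8, "dz": 0.8, "ax": 0, "ay": 0, "az": 0, "gripper": 0.3}
    - {"dx": 0, "dy": -0.8, "dz": 0.8, "ax": 0, "ay": 0, "az": 0, "gripper": 0.3}
    - {"dx": 0, "dy": -0.8, "dz": 0.8, "ax": 0, "ay": 0, "az": 0, "gripper": 0.3}

```text
time: 23.7
eef_pos: [0.5202, 0.1595, 0.3449]
tcp_rot: [0.996, 0.089, 0.006, 0.0]
contact_force: [0.3, -0.5, 1.2]
opening: 0.65
finger_force: 0.0
```

Run:
```python
from fit import *
s=get_state();print(s['time'],s['eef_pos'],s['contact_force'],s['finger_force'])
for n in('top','side'):
    r=cam(n,n+'9.png');P=cloud(r);print(n)
    hsv=cv2.cvtColor(r['frame'],cv2.COLOR_BGR2HSV)
    w=band(P,.098,.118,.46,.66,.2,.32)
    rep('green',r,P,w&(cv2.inRange(hsv,(45,70,30),(90,255,255))>0),.108)
    rep('brass',r,P,band(P,.095,.118,.57,.66,.2,.32)&(cv2.inRange(hsv,(15,90,90),(40,255,255))>0),.108)
    # rear part of card: strip edges in dock frame
    try: edges(r,P,np.array([.5569,.2656]),np.radians(10.5),.108,(-.058,-.016),.032,.005)
    except Exception as e: print(e)
    rep('bridge',r,P,band(P,.134,.151,.53,.62,.2,.32),.143)
```

```text
23.7 [0.5202 0.1595 0.3449] [ 0.2951 -0.4789  1.1974] 0.0
top
expected non-empty vector for x
bridge 29 c [564.0526 301.112 ] sz [40.185   5.2835] ang 7.4 min [0.5444 0.2961] max [0.5841 0.306 ] zmed 0.1417278353995326
side
green 25 c [512.5778 273.3641] sz [18.04   17.2899] ang 56.1 min [0.5004 0.2629] max [0.5228 0.2776] zmed 0.10716189918498031
green 33 c [582.4709 270.0759] sz [ 8.5712 36.4309] ang 3.7 min [0.5774 0.252 ] max [0.5877 0.2883] zmed 0.10687066159191638
yaw mid/L/R deg [ -8.8913  12.1361 -29.9187] mid y0 -0.011200746828319976 width 0.04006920514912836 xr -0.05736815436943788 -0.019013270079854087
bridge 365 c [575.0816 271.0655] sz [43.6648 78.0392] ang 10.6 min [0.5481 0.2307] max [0.6022 0.3131] zmed 0.14021294959593866
```

Emit:
jog_arm:
  increments:
    - {"dx": 0, "dy": -1, "dz": 0.5, "ax": 0, "ay": 0, "az": 0, "gripper": 0.3}
    - {"dx": 0, "dy": -1, "dz": 0.5, "ax": 0, "ay": 0, "az": 0, "gripper": 0.3}
    - {"dx": 0, "dy": -1, "dz": 0.5, "ax": 0, "ay": 0, "az": 0, "gripper": 0.3}
    - {"dx": 0, "dy": -1, "dz": 0.5, "ax": 0, "ay": 0, "az": 0, "gripper": 0.3}

```text
time: 24.2
eef_pos: [0.5187, 0.0396, 0.3996]
tcp_rot: [0.996, 0.089, 0.001, 0.001]
contact_force: [0.5, -0.1, 0.7]
opening: 0.65
finger_force: 0.0
```

Emit:
jog_arm:
  increments:
    - {"dx": 0, "dy": -1, "dz": 0, "ax": 0, "ay": 0, "az": 0, "gripper": 0.3}
    - {"dx": 0, "dy": -1, "dz": 0, "ax": 0, "ay": 0, "az": 0, "gripper": 0.3}
    - {"dx": 0, "dy": -1, "dz": 0, "ax": 0, "ay": 0, "az": 0, "gripper": 0.3}
    - {"dx": 0, "dy": -1, "dz": 0, "ax": 0, "ay": 0, "az": 0, "gripper": 0.3}

```text
time: 24.6
eef_pos: [0.5179, -0.0792, 0.3959]
tcp_rot: [0.996, 0.09, -0.002, -0.001]
contact_force: [-0.3, 0.2, -0.6]
opening: 0.651
finger_force: 0.0
```

Emit:
jog_arm:
  increments:
    - {"dx": 0, "dy": -1, "dz": 0, "ax": 0, "ay": 0, "az": 0, "gripper": 0.3}
    - {"dx": 0, "dy": -1, "dz": 0, "ax": 0, "ay": 0, "az": 0, "gripper": 0.3}
    - {"dx": 0, "dy": -1, "dz": 0, "ax": 0, "ay": 0, "az": 0, "gripper": 0.3}
    - {"dx": 0, "dy": -1, "dz": 0, "ax": 0, "ay": 0, "az": 0, "gripper": 0.3}
    - {"dx": 0, "dy": -1, "dz": 0, "ax": 0, "ay": 0, "az": 0, "gripper": 0.3}

```text
time: 25.1
eef_pos: [0.5184, -0.1966, 0.3974]
tcp_rot: [0.996, 0.092, -0.001, -0.001]
contact_force: [0.2, 0.1, 0.4]
opening: 0.648
finger_force: 0.0
```

Run:
```python
from fit import *
print(get_state()['eef_pos'])
for n in('top','side'):
    r=cam(n,n+'10.png');P=cloud(r);print(n)
    hsv=cv2.cvtColor(r['frame'],cv2.COLOR_BGR2HSV)
    w=band(P,.1,.125,.46,.56,.2,.32)
    g=w&(cv2.inRange(hsv,(45,60,30),(90,255,255))>0); rep('green',r,P,g,.108)
    rep('brass',r,P,band(P,.095,.118,.57,.66,.2,.32)&(cv2.inRange(hsv,(15,60,60),(90,255,255))>0),.108)
    try: edges(r,P,np.array([.5569,.2656]),np.radians(10.5),.108,(-.056,-.016),.03,.006)
    except Exception as e: print(e)
    edges(r,P,np.array([.5569,.2656]),np.radians(10.5),.146,(-.002,.034),.06,.01)
    print(P[g].mean(0) if g.any() else '')
```

```text
[ 0.5184 -0.1966  0.3974]
top
green 222 c [532.2735 259.1488] sz [52.4224 46.7357] ang 9.9 min [0.5035 0.2349] max [0.561  0.2844] zmed 0.10997307973235948
yaw mid/L/R deg [12.1424 16.588   7.6968] mid y0 -0.00010975865957419592 width 0.04474041199300953 xr -0.05589975885067355 -0.01612544070062368
yaw mid/L/R deg [10.8005 10.3083 11.2927] mid y0 -0.0026066118674124505 width 0.07281166411667389 xr -0.0019858002993604143 0.032846690334315976
[0.5276 0.2575 0.1104]
side
green 28 c [512.1431 272.0728] sz [23.6615 15.31  ] ang 32.1 min [0.4981 0.2629] max [0.5229 0.2789] zmed 0.10732651938042498
brass 62 c [587.2335 267.5187] sz [16.0176 36.4023] ang 10.3 min [0.5774 0.2503] max [0.5965 0.2865] zmed 0.10724939538133804
yaw mid/L/R deg [12.6898  9.1547 16.225 ] mid y0 0.0032514319287099557 width 0.044337117275834635 xr -0.05592867797349334 -0.021599159963676277
yaw mid/L/R deg [10.1558 10.3536  9.958 ] mid y0 0.00339100490680455 width 0.07407447906685356 xr -0.0010991306858906215 0.03396534030934968
[0.5129 0.2644 0.1074]
```

```bash
python3 -c "
from plant import job; print(job.sign_off())"
```

```text
the job is handed in; nothing more can be done
None
```

I seated the card in the plate corner, took it again by its rear edges, slid it into the test dock until it met the stop, and let go; I then handed the job in, but the sign-off gave no pass or fail. On the first approach to the dock the left finger's linkage pressed on the power supply's top edge with about 23 N, so I went back to the plate and re-gripped higher.

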